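# Charge the ball mill with its grinding balls

### The job

Charge the ball mill: take the weighing scoop by its blue handle, bring its lip down close over the mouth of the grinding jar before you tip it, so that no ball bounces out, and pour all five grinding balls into the jar. Then stand the empty scoop upright on the worktop beside the mill and swing the hinged lid fully shut on the jar by its red bar. Leave the other things on the bench where they are.

Things in the scene. Friction and masses are not known exactly. Their poses are not given: they have to be found in the camera images.
- scoop_grip (a point): Centre of the handle of the weighing scoop: the place to grasp. The scoop is a small stainless tray with a flat blue handle (94 mm long, 14 mm wide, 12 mm tall, along the scoop's x axis; rigid). Scoop axes: +x from the handle towards the pouring spout, z up. This point is 32 mm above the scoop's underside; the handle runs 47 mm either way from it along x. Scoop 160 g (varies), with the balls 230 g; its weight lies about 75 mm ahead of this point, so grip firmly (50 N).
- scoop_lip (a point): Middle of the pouring lip of the scoop, at scoop x = +148 mm, y = 0, z = -12 mm from the handle's centre (20 mm above the scoop's underside). The spout is a ramp 40 mm long that rises at 25 degrees from the flat floor to this lip, open at its end, 48 mm wide inside between its low side walls; so the balls run out once the scoop is tipped nose-down well past 25 degrees (45 to 50 empties it).
- scoop_bowl (a point): Middle of the scoop's tray, 10 mm above its underside, 83 mm ahead of the handle's centre. The tray's flat floor is 60 x 48 mm, 2 mm thick, with walls 28 mm high at the back and sides.
- scoop: The weighing scoop; origin on its underside, 83 mm ahead of the handle's centre; x to the spout, z up. Overall 195 mm long, 52 mm wide, 38 mm tall; stands flat on the worktop.
- mill: White bench ball mill, fixed. Origin on the worktop straight below the axis of its grinding jar. x from its front panel (towards the robot) to its hinge at the back, z up. Housing from x = -90 to +126 mm, y = -95 to +95 mm, top 70 mm above the worktop; jar in the middle of the top, two hinge posts behind it at x = 78 mm, y = +-53 mm.
- jar_mouth (a point): Centre of the open mouth of the steel grinding jar, in the plane of its rim, 122 mm above the worktop; axes as the mill's. Inner diameter 70 mm, outer 86 mm, 44 mm deep inside. Fixed to the mill.
- lid (a joint): Angle of the hinged steel lid yoke, rad: 0 shut on the jar, about 1.6 to 1.8 as it stands open (a little past upright). The hinge pin lies along the mill's y axis at x = +78 mm, z = 134 mm in the mill's frame. Stiff hinge: it stays where it is left and needs about 1 to 4 N at the red bar to move.
- lid_bar (a point): Centre of the red grip bar at the free end of the lid yoke: 12 mm thick, 74 mm long, along the mill's y axis, 153 mm from the hinge pin and, when shut, at the pin's height. Between bar and lid is a 26 mm gap, 74 mm wide between the two side arms, for a finger. Shut: bar at x = -75 mm, z = 134 mm in the mill's frame; open: on top of the upright yoke, about 285 mm above the worktop.
- ball0_center (a point): Centre of a white ceramic grinding ball, 15 mm across, 14 g; one of five alike, lying in the scoop at the start.
- ball1_center (a point): Centre of a white ceramic grinding ball, 15 mm across, 14 g; one of five alike, lying in the scoop at the start.
- ball2_center (a point): Centre of a white ceramic grinding ball, 15 mm across, 14 g; one of five alike, lying in the scoop at the start.
- ball3_center (a point): Centre of a white ceramic grinding ball, 15 mm across, 14 g; one of five alike, lying in the scoop at the start.
- ball4_center (a point): Centre of a white ceramic grinding ball, 15 mm across, 14 g; one of five alike, lying in the scoop at the start.
- beaker_100: Bystander, loose: empty clear glass beaker, 50 mm wide, 65 mm tall, at the back of the bench; origin under its centre.
- reagent_c: Bystander, loose: brown bottle with blue cap, 56 mm wide, 106 mm tall, at the back of the bench; origin under its centre.
- reagent_e: Bystander, loose: white bottle with green cap, 48 mm wide, 88 mm tall, at the back of the bench; origin under its centre.
- cup_carton: Bystander, loose: brown carton 65x90x55 mm, at the back of the bench, behind the mill; origin under its centre.
Mind the look-alikes: they are no part of the job. What is shaped like the scoop but green is not meant.

How it is judged:
On the way, in this order (a step that is already met when the one before it is completed fails the run):
1. the scoop's lip is close over the jar's mouth (over the mouth, at most 40 mm above its rim) with all five balls still in the scoop (horizontal distance between scoop_lip and jar_mouth below 0.045 m and z of scoop_lip in the frame of jar_mouth below 0.04 m and distance between each of ball0_center, ball1_center, ball2_center, ball3_center, ball4_center and scoop_bowl below 0.062 m), for 0.1 s.
2. all five balls lie in the jar (horizontal distance between each of ball0_center, ball1_center, ball2_center, ball3_center, ball4_center and jar_mouth below 0.034 m and z of ball0_center in the frame of jar_mouth between -0.046 and -0.004 m and z of ball1_center in the frame of jar_mouth between -0.046 and -0.004 m and z of ball2_center in the frame of jar_mouth between -0.046 and -0.004 m and z of ball3_center in the frame of jar_mouth between -0.046 and -0.004 m and z of ball4_center in the frame of jar_mouth between -0.046 and -0.004 m), for 0.3 s.
At the end, for the whole second after the job is handed in: All five balls lie in the jar below its rim, the lid is shut (within 0.04 rad), and the scoop stands upright and still on the worktop (within 0.08 rad, its underside within 6 mm of the surface) (all of step 2 and value of joint lid below 0.04 rad and angle between scoop's own z axis and vertical below 0.08 rad and height (world z) of scoop between -0.004 and 0.006 m and linear speed of scoop below 0.02 m/s); the robot touches nothing.
It fails at once if the scoop is tipped (over 0.6 rad) with a ball still in it while its lip is more than 50 mm above the jar's rim or more than 60 mm to the side of the mouth's centre (angle between scoop's own z axis and vertical above 0.6 rad and (z of scoop_lip in the frame of jar_mouth above 0.05 m or horizontal distance between scoop_lip and jar_mouth above 0.06 m) and distance between any of ball0_center, ball1_center, ball2_center, ball3_center, ball4_center and scoop_bowl below 0.062 m).
It fails at once if a bystander is moved more than 30 mm (distance of any of beaker_100, reagent_c, reagent_e, cup_carton from where it was at the start of the episode above 0.03 m).
It also fails if it takes over 61 s, if anything falls off the work surface, if the arm or the gripper's body presses on something with over 40 N, if the wrist force passes 120 N, or if a joint passes its speed limit or range.

### The arm

A 7-joint arm with a two-finger parallel gripper is mounted at the origin on the work surface; the furniture and walls round the work are solid. World frame = base frame: x ahead of the robot, y to its left, z up, the work surface at z = 0. Lengths are in m, angles in rad, forces in N, time in s.
With the tool pointing down it reaches from about 0.35 to 0.9 m from the base axis. Payload 8.1 kg.
Tool frame: the origin (TCP) lies between the finger pads; the fingertips stand 19 mm ahead of it and the grasp point (between the pads) is the TCP; y points along the fingers, x is the direction in which the jaws open and shut, and the axes are right-handed (so a half turn about y gives the same grasp; the last joint's range is limited). The gripper opens to 92 mm and grips with 3 to 60 N. Pads are 19 mm wide; open, the fingers measure 130 mm over their backs; the gripper's body (75 mm by 190 mm) begins 47 mm behind the grasp point.
Start: joints at [1.009, 0.434, 0.025, 1.573, -0.012, 1.134, -0.075], TCP at [0.277, -0.56, 0.246] pointing down, gripper open.
Joint ranges: [-2.62, 2.62], [-0.44, 2.09], [-1.27, 1.32], [0.08, 2.57], [-1.32, 4.46], [0.12, 2], [-2.74, 2.74]. Speed limits (rad/s): [2.22, 2.22, 3.01, 3.01, 3.14, 3.14, 3.14].

### API

Orientations are given as a rotation vector (axis times angle).
In Python, from cell import arm gives the robot as it stands.
- The arm moves only by the tool move_arm, never from a script. Its argument "series" is a list of rows, each an object of numbers: "x", "y", "z": the shift along the tool's x, y, z in cm; "rx", "ry", "rz": the turn, a rotation vector about the tool's x, y, z in rad. In form: [{"x": .., "y": .., "z": .., "rx": .., "ry": .., "rz": ..}, ...]. A call has 1 to 12 rows; each row shifts and turns the pose as measured when the row begins, along the tool's axes as they then stand; what a row does not reach is not made up. A row lasts 1/8 s, in which the tool goes at most 62.5 mm and 10.7 degrees, less where a joint would pass 70% of its speed; a pose out of reach is approached as far as the arm can. A call is refused whole if a number of a shift passes 6.25 or a number of a turn 0.188, either way. A call with a gripper value outside its range is refused whole. "jaw" is the finger opening in cm, from 0 to 9.18, set as the call begins (left out, the last holds). The fingers move at their own pace and stop on an object; "newtons" is the grip in N (left out, the last holds). Time passes only in rows, so rows that do not move let the fingers close. It gives the time, the measured TCP pose, the force and the opening at its end, in the units of the state.
- arm.observe(): the state, without advancing time (a new reading comes with each control period).
- arm.get_image(name): name is "scene" or "top"; returns the picture (384x512x3 uint8, blue, green, red); there is no depth.
- arm.camera_params(name): a dict with "K" (3x3 intrinsics, pixels), "R" (3x3) and "t" (3): a world point X has camera coordinates R X + t. Camera axes: x right, y down, z forward; pixel columns grow to the right and rows downward; lengths in m; the calibration is good to about 2 mm. A picture is of the moment at which its call begins. camera_params takes no time and is no camera call.
- arm.sign_off(): hands the job in, once; it reports no verdict.
The state is a dict: "clock": time; "joints": joint angles; "dq": joint speeds; "joint_efforts": joint torques, N m; "position": TCP position; "ee_rot": TCP orientation; "force": force on the tool from outside, world axes, zero at the start; "ft_torque": the same for the moment, N m; "width": opening from 0.0 (shut) to 1.0 (fully open).
Only numpy, scipy, OpenCV 4.12 (cv2) and the standard library are available. Lean on these libraries where they do the work, as an engineer would, in place of code of your own. Each camera call takes 0.05 s, during which the arm holds its last target.

## Working session

There is one attempt and no reset: what is moved stays moved. The work goes in short steps, Python scripts to look and compute and a tool call to move; the robot and the scene stay as the last step left them, time stands still between calls to the robot, and variables do not carry over. Pictures are saved under pics/ and viewed, and the job is handed in when it is done.

Besides the shell and the picture viewer there is one more tool, called after "Call:" as name(argument=value, ...), one argument or row to a line, values as JSON. move_arm: Moves the arm, as the interface text tells. Its arguments: {"type":"object","properties":{"series":{"type":"array","items":{"type":"object","properties":{"x":{"type":"number"},"y":{"type":"number"},"z":{"type":"number"},"rx":{"type":"number"},"ry":{"type":"number"},"rz":{"type":"number"}}}},"jaw":{"type":"number"},"newtons":{"type":"number"}},"required":["series"]}

```bash
ls; mkdir -p pics; python3 - <<'E'
from cell import arm
import cv2,numpy as np
s=arm.observe();print({k:np.round(v,3).tolist() for k,v in s.items()})
for n in("scene","top"):
    im=arm.get_image(n);cv2.imwrite(f"pics/{n}0.png",im)
    p=arm.camera_params(n);print(n,{k:np.round(v,4).tolist() for k,v in p.items()})
E
```

```text
pics
{'clock': 0.0, 'joints': [1.009, 0.435, 0.025, 1.574, -0.012, 1.134, -0.075], 'dq': [0.001, 0.001, 0.001, -0.0, -0.002, -0.0, -0.001], 'joint_efforts': [-0.001, -66.786, 0.985, -31.446, -0.061, 0.043, 0.0], 'position': [0.277, -0.56, 0.245], 'ee_rot': [-1.391, 0.866, -0.864], 'force': [-0.735, -0.272, 0.275], 'ft_torque': [-0.032, -0.012, 0.009], 'width': 1.0}
scene {'K': [[388.1814, 0.0, 257.2133], [0.0, 388.1814, 194.0271], [0.0, 0.0, 1.0]], 'R': [[-0.576, -0.8174, -0.0026], [-0.5938, 0.4207, -0.6859], [0.5618, -0.3935, -0.7277]], 't': [0.3059, 0.3854, 1.0459]}
top {'K': [[415.1932, 0.0, 254.4096], [0.0, 415.1932, 189.3519], [0.0, 0.0, 1.0]], 'R': [[-0.0261, -0.9993, -0.0251], [-0.9813, 0.0304, -0.1898], [0.1905, 0.0197, -0.9815]], 't': [0.0186, 0.5554, 1.1254]}
```

View pics/scene0.png

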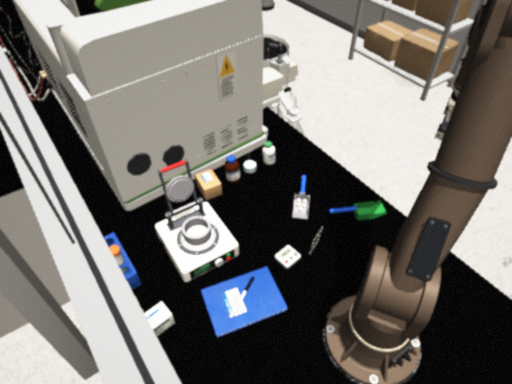

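View pics/top0.png

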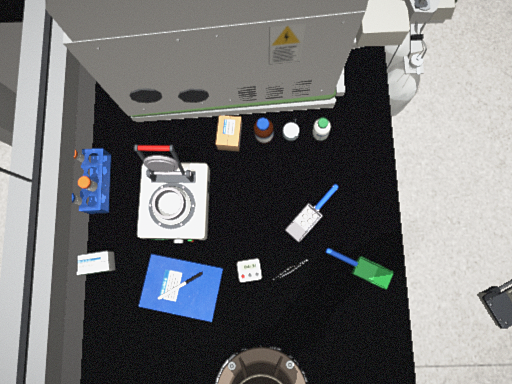

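```bash
cat > h.py <<'E'
import numpy as np,cv2
from scipy.spatial.transform import Rotation as Ro
from cell import arm
def cam(n):
    p=arm.camera_params(n);return [np.array(p[k],float) for k in("K","R","t")]
def px2w(n,u,v,z):
    K,R,t=cam(n);c=-R.T@t;d=R.T@np.linalg.solve(K,[u,v,1]);return c+d*(z-c[2])/d[2]
def w2px(n,X):
    K,R,t=cam(n);q=K@(R@np.array(X,float)+t);return q[:2]/q[2]
def tri(pt):
    # pt: dict name->(u,v)
    A=[];b=[]
    for n,(u,v) in pt.items():
        K,R,t=cam(n);c=-R.T@t;d=R.T@np.linalg.solve(K,[u,v,1]);d/=np.linalg.norm(d);P=np.eye(3)-np.outer(d,d);A.append(P);b.append(P@c)
    return np.linalg.lstsq(np.vstack(A),np.hstack(b),rcond=None)[0]
E
python3 - <<'E'
from h import *
s=arm.observe();print(Ro.from_rotvec(s['ee_rot']).as_matrix().round(3))
im=cv2.imread("pics/top0.png")
cv2.imwrite("pics/topc.png",cv2.resize(im[150:350,200:460],None,fx=3,fy=3,interpolation=cv2.INTER_CUBIC))
im=cv2.imread("pics/scene0.png")
cv2.imwrite("pics/scenec.png",cv2.resize(im[120:320,40:300],None,fx=3,fy=3,interpolation=cv2.INTER_CUBIC))
E
```

```text
[[ 0.443 -0.001  0.897]
 [-0.897  0.001  0.443]
 [-0.001 -1.    -0.   ]]
```

View pics/topc.png

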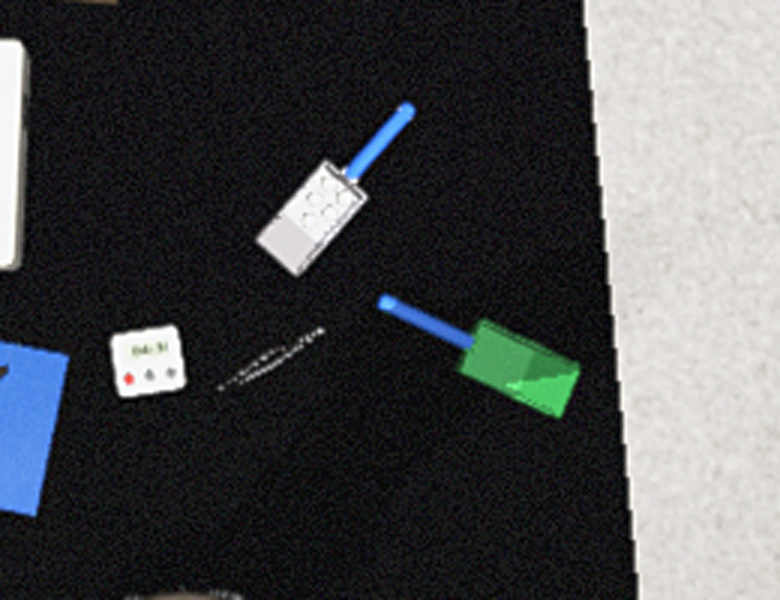

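```bash
python3 - <<'E'
from h import *
im=cv2.imread("pics/top0.png")
cv2.imwrite("pics/topm.png",cv2.resize(im[130:260,130:220],None,fx=5,fy=4.5,interpolation=cv2.INTER_CUBIC))
cv2.imwrite("pics/tops.png",cv2.resize(im[170:260,270:350],None,fx=6,fy=6,interpolation=cv2.INTER_CUBIC))
im=cv2.imread("pics/scene0.png")
cv2.imwrite("pics/scenem.png",cv2.resize(im[150:290,140:260],None,fx=4,fy=4,interpolation=cv2.INTER_CUBIC))
cv2.imwrite("pics/scenes.png",cv2.resize(im[160:235,270:340],None,fx=7,fy=7,interpolation=cv2.INTER_CUBIC))
E
```

```text
(no output)
```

View pics/topm.png

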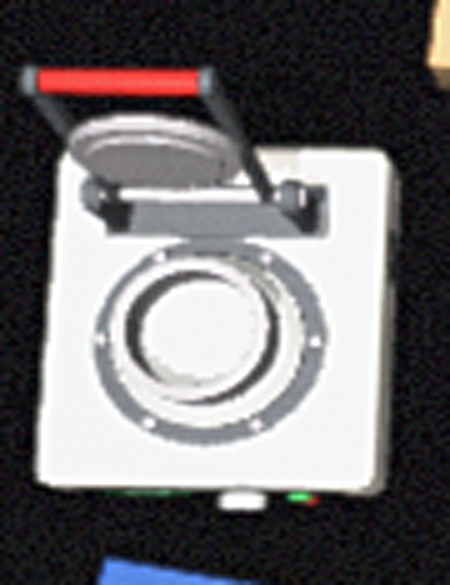

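View pics/tops.png

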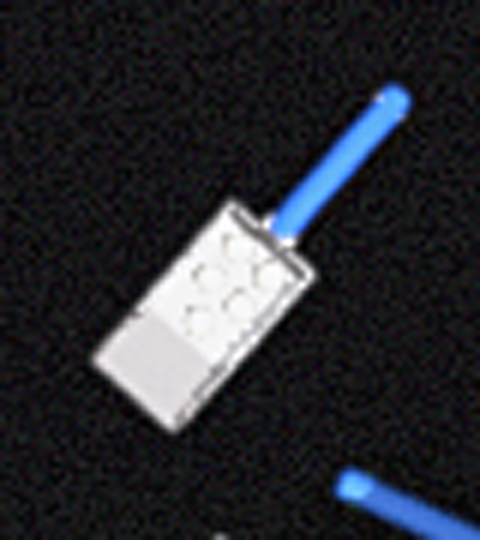

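View pics/scenem.png

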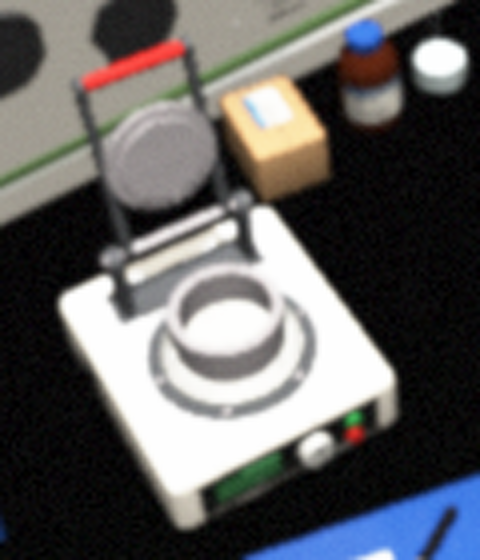

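View pics/scenes.png

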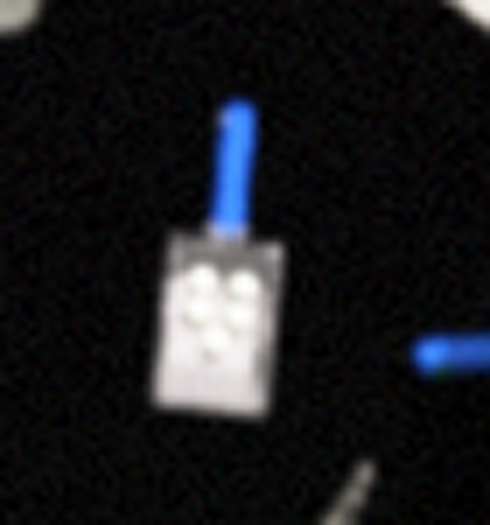

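```bash
cat > ov.py <<'E'
from h import *
def mill_pts(mx,my,yaw,lid=1.7):
    c,s=np.cos(yaw),np.sin(yaw);M=lambda P:np.c_[mx+c*P[:,0]-s*P[:,1],my+s*P[:,0]+c*P[:,1],P[:,2]]
    a=np.linspace(0,2*np.pi,60);L=[]
    for r in(.035,.043):L.append(M(np.c_[r*np.cos(a),r*np.sin(a),0*a+.122]))
    for z in (0.07,):L.append(M(np.array([[-.09,-.095,z],[.126,-.095,z],[.126,.095,z],[-.09,.095,z],[-.09,-.095,z]])))
    bx,bz=.078-.153*np.cos(lid),.134+.153*np.sin(lid)
    L.append(M(np.array([[bx,-.037,bz],[bx,.037,bz]])))
    L.append(M(np.array([[.078,-.053,.134],[.078,.053,.134]])))
    return L
def scoop_pts(gx,gy,yaw,z0=0):
    c,s=np.cos(yaw),np.sin(yaw);M=lambda P:np.c_[gx+c*P[:,0]-s*P[:,1],gy+s*P[:,0]+c*P[:,1],P[:,2]+z0]
    return [M(np.array(q,float)) for q in([[-.047,-.007,.038],[.047,-.007,.038],[.047,.007,.038],[-.047,.007,.038],[-.047,-.007,.038]],
     [[.053,-.026,.028],[.053,.026,.028],[.113,.026,.028]],[[.053,-.026,.028],[.113,-.026,.028]],[[.148,-.024,.02],[.148,.024,.02]])]
def draw(n,im,L,box,f,out):
    x0,y0,x1,y1=box
    o=cv2.resize(im[y0:y1,x0:x1],None,fx=f,fy=f,interpolation=cv2.INTER_CUBIC)
    for P in L:
        q=np.array([(w2px(n,p)-[x0,y0]+.5)*f-.5 for p in P])
        cv2.polylines(o,[np.round(q).astype(np.int32)],False,(255,0,255),1)
    cv2.imwrite(out,o)
E
cat > fit.py <<'E'
from ov import *
b1=tri({'top':(137.6,147.8),'scene':(161.3,170)});b2=tri({'top':(170.6,147.8),'scene':(186.3,162)})
print(b1,b2)
for u,v in((335.8,185.8),(317,208)):print(px2w('top',u,v,.038))
print(px2w('top',292.7,236,.02))
print('scene',px2w('scene',270+238/7,160+105/7,.038),px2w('scene',270+228/7,160+230/7,.038),px2w('scene',270+212/7,160+412/7,.02))
print('jar',px2w('top',130+200/5,130+333/4.5,.122),px2w('scene',140+227/4,150+312/4,.122))
for u,v in((200,122),(205,122)):pass
E
python3 fit.py
```

```text
[0.61588275 0.26584452 0.28934755] [0.61548092 0.19029569 0.28037518]
[ 0.56183381 -0.23054477  0.038     ]
[ 0.49923304 -0.17333695  0.038     ]
[ 0.42331734 -0.10223323  0.02      ]
scene [ 0.55956306 -0.23010583  0.038     ] [ 0.49301775 -0.16796783  0.038     ] [ 0.4169682  -0.09668561  0.02      ]
jar [0.50959738 0.22748608 0.122     ] [0.50601369 0.23604071 0.122     ]
```

```bash
cat > o1.py <<'E'
from ov import *
import sys
mx,my,myaw,lid,gx,gy,gyaw=map(float,sys.argv[1:8])
L=mill_pts(mx,my,myaw,lid);S=scoop_pts(gx,gy,gyaw)
t=cv2.imread('pics/top0.png');s=cv2.imread('pics/scene0.png')
draw('top',t,L,(125,130,225,260),4,'pics/a.png');draw('scene',s,L,(140,150,260,290),4,'pics/b.png')
draw('top',t,S,(275,175,345,250),6,'pics/c.png');draw('scene',s,S,(280,165,330,230),6,'pics/d.png')
I=[cv2.imread(f'pics/{k}.png') for k in 'abcd']
def hs(A):
    h=max(a.shape[0] for a in A);return np.hstack([cv2.copyMakeBorder(a,0,h-a.shape[0],0,0,0) for a in A])
cv2.imwrite('pics/%s_m.png'%sys.argv[8],cv2.resize(hs(I[:2]),None,fx=.9,fy=.9));cv2.imwrite('pics/%s_s.png'%sys.argv[8],hs(I[2:]))
E
python3 o1.py .508 .230 0 1.7 .5265 -.1985 2.393 o1
```

```text
(no output)
```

View pics/o1_m.png

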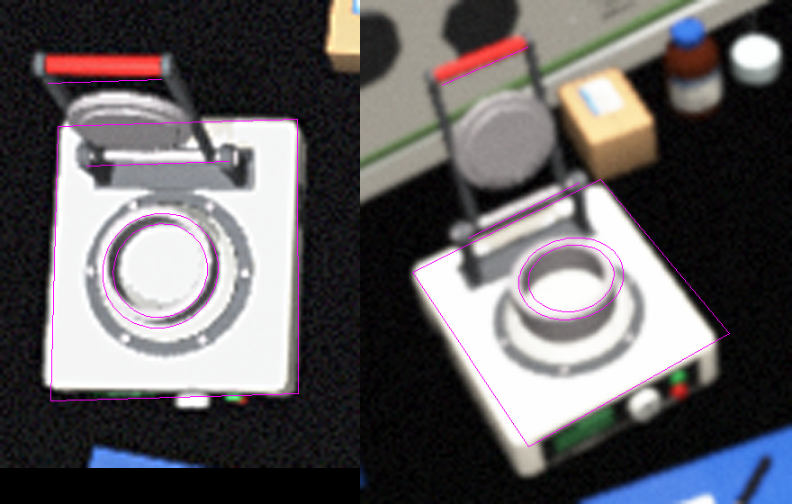

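View pics/o1_s.png

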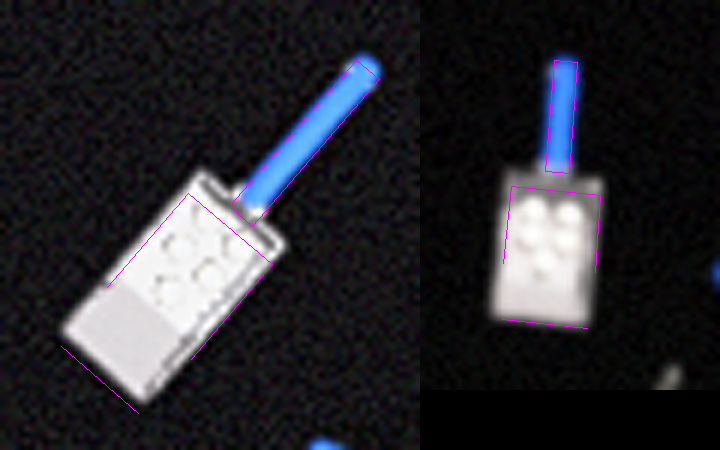

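```bash
python3 o1.py .513 .233 -.045 1.72 .5295 -.2005 2.385 o2
```

```text
(no output)
```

View pics/o2_m.png

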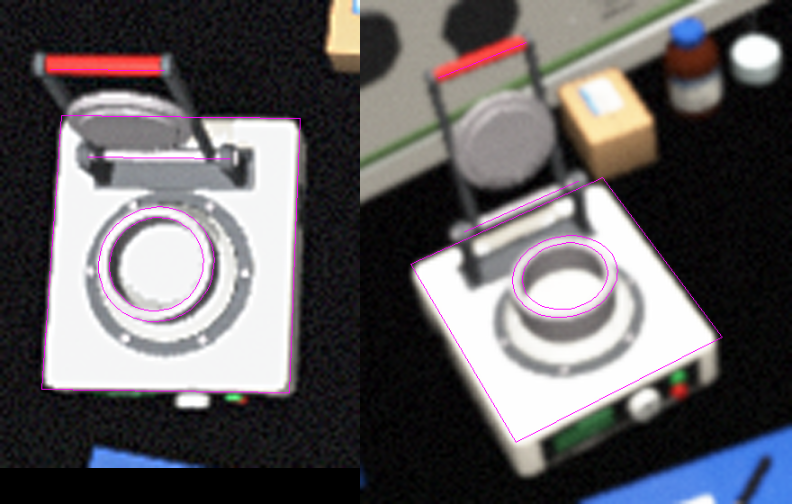

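View pics/o2_s.png

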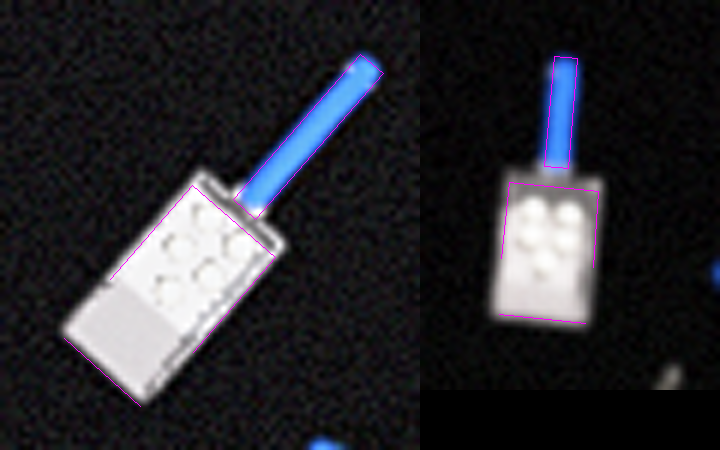

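```bash
cat > pl.py <<'E'
from h import *
def rot(xdir):  # tool y down, tool x along xdir azimuth(rad)
    x=np.array([np.cos(xdir),np.sin(xdir),0]);y=np.array([0,0,-1.]);return Ro.from_matrix(np.c_[x,y,np.cross(x,y)])
def path(p1,R1,n,p0=None,R0=None):
    s=arm.observe()
    p0=np.array(s['position']) if p0 is None else p0;R0=Ro.from_rotvec(s['ee_rot']) if R0 is None else R0
    rv=(R0.inv()*R1).as_rotvec();out=[]
    p,R=p0,R0
    for i in range(1,n+1):
        pn=p0+(np.array(p1)-p0)*i/n;Rn=R0*Ro.from_rotvec(rv*i/n)
        d=R.inv().apply(pn-p)*100;w=(R.inv()*Rn).as_rotvec();out.append((d,w));p,R=pn,Rn
    for d,w in out:print(np.round(d,2).tolist(),np.round(w,3).tolist())
def st():
    s=arm.observe();R=Ro.from_rotvec(s['ee_rot']).as_matrix()
    print('t',round(s['clock'],2),'p',np.round(s['position'],4),'F',np.round(s['force'],1),'w',round(float(s['width']),3),'q',np.round(s['joints'],3));print(R.round(3))
    with open('log.txt','a') as f:f.write(repr([list(map(float,s['joints'])),list(map(float,s['position'])),list(map(float,s['ee_rot']))])+'\n')
E
python3 - <<'E'
from pl import *
st()
path([.530,-.2005,.12],rot(2.385-np.pi/2),12)
for u in(150,235,300):print(px2w('top',u,112,0))
E
```

```text
t 0.1 p [ 0.2766 -0.56    0.245 ] F [0.6 0.5 0.5] w 0.997 q [ 1.009  0.435  0.025  1.574 -0.012  1.134 -0.075]
[[ 0.443 -0.001  0.897]
 [-0.897  0.001  0.443]
 [-0.001 -1.    -0.   ]]
[-1.75, 1.04, 3.22] [-0.0, -0.161, -0.0]
[-1.21, 1.04, 3.46] [-0.0, -0.161, -0.0]
[-0.64, 1.04, 3.61] [-0.0, -0.161, -0.0]
[-0.06, 1.04, 3.66] [-0.0, -0.161, -0.0]
[0.53, 1.04, 3.63] [-0.0, -0.161, -0.0]
[1.1, 1.04, 3.5] [-0.0, -0.161, -0.0]
[1.64, 1.04, 3.28] [-0.0, -0.161, -0.0]
[2.15, 1.04, 2.97] [-0.0, -0.161, -0.0]
[2.59, 1.04, 2.59] [-0.0, -0.161, -0.0]
[2.97, 1.04, 2.14] [-0.0, -0.161, -0.0]
[3.28, 1.04, 1.64] [-0.0, -0.161, -0.0]
[3.5, 1.04, 1.09] [-0.0, -0.161, -0.0]
[0.8204233  0.32129686 0.        ]
[0.81091238 0.05736381 0.        ]
[ 0.80370892 -0.14253587  0.        ]
```

The two candidates in the top picture are the steel tray with five white balls, tray at about (303,222) and blue handle at (327,197), and a green tray at (373,272). The enlarged crop shows the five balls in the steel one, so that is the scoop to use.

Call:
move_arm(
  series=[
    {"x": -1.75,"y": 1.0,"z": 3.2,"ry": -0.16},
    {"x": -1.2,"y": 1.0,"z": 3.45,"ry": -0.16},
    {"x": -0.65,"y": 1.0,"z": 3.6,"ry": -0.16},
    {"x": 0,"y": 1.0,"z": 3.65,"ry": -0.16},
    {"x": 0.5,"y": 1.0,"z": 3.6,"ry": -0.16},
    {"x": 1.1,"y": 1.0,"z": 3.5,"ry": -0.16},
    {"x": 1.65,"y": 1.0,"z": 3.3,"ry": -0.16},
    {"x": 2.15,"y": 1.0,"z": 3.0,"ry": -0.16},
    {"x": 2.6,"y": 1.0,"z": 2.6,"ry": -0.16},
    {"x": 3.0,"y": 1.0,"z": 2.15,"ry": -0.16},
    {"x": 3.3,"y": 1.0,"z": 1.65,"ry": -0.16},
    {"x": 3.5,"y": 1.0,"z": 1.1,"ry": -0.16},
  ],
  jaw=9.18,
)

```text
invalid input
```

```bash
python3 - <<'E'
from pl import *
st()
path([.530,-.2005,.12],rot(2.385-np.pi/2),6)
cv2.imwrite('pics/t1.png',arm.get_image('top'))
E
```

```text
t 0.1 p [ 0.2766 -0.56    0.245 ] F [0.6 0.5 0.5] w 0.997 q [ 1.009  0.435  0.025  1.574 -0.012  1.134 -0.075]
[[ 0.443 -0.001  0.897]
 [-0.897  0.001  0.443]
 [-0.001 -1.    -0.   ]]
[-3.5, 2.09, 6.44] [-0.0, -0.321, -0.0]
[-1.29, 2.09, 7.22] [-0.0, -0.321, -0.0]
[1.05, 2.08, 7.25] [-0.0, -0.321, -0.0]
[3.29, 2.08, 6.55] [-0.0, -0.321, -0.0]
[5.19, 2.08, 5.18] [-0.0, -0.321, -0.0]
[6.56, 2.08, 3.28] [-0.0, -0.321, -0.0]
```

Call:
move_arm(
  series=[
    {"x": -1.75,"y": 1.0,"z": 3.2,"rx": 0,"ry": -0.16,"rz": 0},
    {"x": -1.2,"y": 1.0,"z": 3.45,"rx": 0,"ry": -0.16,"rz": 0},
    {"x": -0.65,"y": 1.0,"z": 3.6,"rx": 0,"ry": -0.16,"rz": 0},
    {"x": 0,"y": 1.0,"z": 3.65,"rx": 0,"ry": -0.16,"rz": 0},
    {"x": 0.5,"y": 1.0,"z": 3.6,"rx": 0,"ry": -0.16,"rz": 0},
    {"x": 1.1,"y": 1.0,"z": 3.5,"rx": 0,"ry": -0.16,"rz": 0},
    {"x": 1.65,"y": 1.0,"z": 3.3,"rx": 0,"ry": -0.16,"rz": 0},
    {"x": 2.15,"y": 1.0,"z": 3.0,"rx": 0,"ry": -0.16,"rz": 0},
    {"x": 2.6,"y": 1.0,"z": 2.6,"rx": 0,"ry": -0.16,"rz": 0},
    {"x": 3.0,"y": 1.0,"z": 2.15,"rx": 0,"ry": -0.16,"rz": 0},
    {"x": 3.3,"y": 1.0,"z": 1.65,"rx": 0,"ry": -0.16,"rz": 0},
    {"x": 3.5,"y": 1.0,"z": 1.1,"rx": 0,"ry": -0.16,"rz": 0},
  ],
)

```text
clock: 1.65
position: [0.5258, -0.1868, 0.1194]
ee_rot: [-1.462, -0.671, 0.676]
force: [0.3, -0.5, 0.0]
width: 0.998
```

```bash
python3 - <<'E'
from pl import *
st()
path([.530,-.2005,.12],rot(2.385-np.pi/2),6)
E
```

```text
t 1.65 p [ 0.5258 -0.1868  0.1194] F [ 0.3 -0.5  0. ] w 0.998 q [ 0.612  0.523 -0.511  1.846  0.329  0.86   0.803]
[[ 0.651 -0.004 -0.759]
 [ 0.76   0.     0.651]
 [-0.002 -1.     0.003]]
[-0.13, -0.01, -0.2] [-0.0, 0.008, -0.0]
[-0.13, -0.01, -0.2] [-0.0, 0.008, -0.0]
[-0.12, -0.01, -0.2] [-0.0, 0.008, -0.0]
[-0.12, -0.01, -0.2] [-0.0, 0.008, -0.0]
[-0.12, -0.01, -0.21] [-0.0, 0.008, -0.0]
[-0.12, -0.01, -0.21] [-0.0, 0.008, -0.0]
```

Call:
move_arm(
  series=[
    {"x": -0.75,"y": 0,"z": -1.2,"rx": 0,"ry": 0.05,"rz": 0},
    {"x": 0,"y": 2.0,"z": 0,"rx": 0,"ry": 0,"rz": 0},
    {"x": 0,"y": 2.0,"z": 0,"rx": 0,"ry": 0,"rz": 0},
    {"x": 0,"y": 2.0,"z": 0,"rx": 0,"ry": 0,"rz": 0},
    {"x": 0,"y": 0,"z": 0,"rx": 0,"ry": 0,"rz": 0},
  ],
)

```text
clock: 2.28
position: [0.5302, -0.2016, 0.0568]
ee_rot: [-1.475, -0.626, 0.634]
force: [-0.1, 0.1, 1.2]
width: 0.999
```

```bash
python3 - <<'E'
from pl import *
from ov import *
st()
path([.530,-.2005,.032],rot(2.385-np.pi/2),1)
t=arm.get_image('top');s=arm.get_image('scene')
S=scoop_pts(.53,-.2005,2.385)
draw('top',t,S[:1],(275,155,375,250),5,'pics/t2.png');draw('scene',s,S[:1],(250,125,350,220),5,'pics/s2.png')
E
```

```text
t 2.27 p [ 0.5302 -0.2016  0.0568] F [-0.1  0.1  1.2] w 0.999 q [ 0.587  0.614 -0.451  1.872  0.381  0.746  0.729]
[[ 0.692 -0.005 -0.722]
 [ 0.722  0.     0.692]
 [-0.003 -1.     0.004]]
[0.07, 2.48, 0.08] [-0.004, -0.008, -0.003]
```

View pics/t2.png

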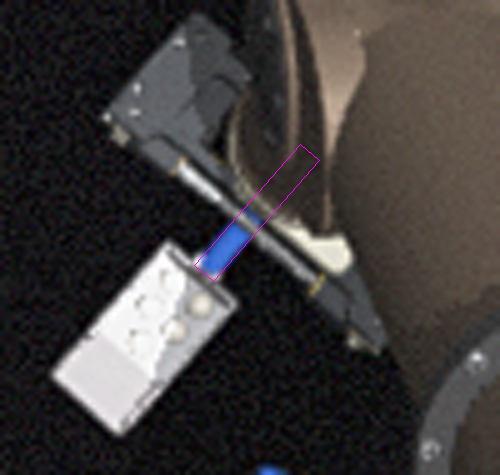

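View pics/s2.png

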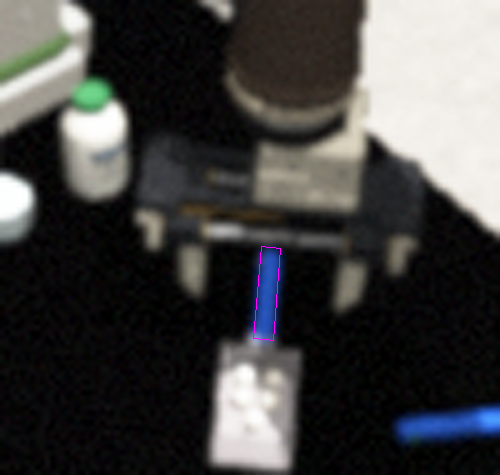

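The fingers straddle the handle symmetrically in both views, so I'll go down and close.

Call:
move_arm(
  series=[
    {"x": 0,"y": 1.3,"z": 0,"rx": 0,"ry": 0,"rz": 0},
    {"x": 0,"y": 1.2,"z": 0,"rx": 0,"ry": 0,"rz": 0},
    {"x": 0,"y": 0,"z": 0,"rx": 0,"ry": 0,"rz": 0},
  ],
)

```text
clock: 2.75
position: [0.5323, -0.2024, 0.0333]
ee_rot: [-1.479, -0.629, 0.63]
force: [-0.2, -0.4, 0.2]
width: 0.999
```

Call:
move_arm(
  series=[
    {"x": 0,"y": 0,"z": 0,"rx": 0,"ry": 0,"rz": 0},
    {"x": 0,"y": 0,"z": 0,"rx": 0,"ry": 0,"rz": 0},
    {"x": 0,"y": 0,"z": 0,"rx": 0,"ry": 0,"rz": 0},
    {"x": 0,"y": 0,"z": 0,"rx": 0,"ry": 0,"rz": 0},
    {"x": 0,"y": 0,"z": 0,"rx": 0,"ry": 0,"rz": 0},
    {"x": 0,"y": 0,"z": 0,"rx": 0,"ry": 0,"rz": 0},
    {"x": 0,"y": 0,"z": 0,"rx": 0,"ry": 0,"rz": 0},
  ],
  jaw=0.5,
  newtons=50,
)

```text
clock: 3.62
position: [0.5329, -0.2023, 0.0341]
ee_rot: [-1.48, -0.63, 0.63]
force: [-0.3, -0.6, -0.3]
width: 0.283
```

```bash
python3 - <<'E'
from pl import *
st()
E
```

```text
t 3.62 p [ 0.5329 -0.2023  0.0341] F [-0.3 -0.6 -0.3] w 0.283 q [ 0.572  0.646 -0.432  1.885  0.406  0.697  0.707]
[[ 0.692  0.001 -0.721]
 [ 0.721 -0.002  0.692]
 [-0.001 -1.    -0.002]]
```

Still closing at 26 mm, so I'll wait.

Call:
move_arm(
  series=[
    {"x": 0,"y": 0,"z": 0,"rx": 0,"ry": 0,"rz": 0},
    {"x": 0,"y": 0,"z": 0,"rx": 0,"ry": 0,"rz": 0},
    {"x": 0,"y": 0,"z": 0,"rx": 0,"ry": 0,"rz": 0},
    {"x": 0,"y": 0,"z": 0,"rx": 0,"ry": 0,"rz": 0},
  ],
)

```text
clock: 4.12
position: [0.5329, -0.2023, 0.0341]
ee_rot: [-1.48, -0.63, 0.63]
force: [-1.0, -0.5, 0.2]
width: 0.149
```

```bash
python3 - <<'E'
from pl import *
st()
E
```

```text
t 4.12 p [ 0.5329 -0.2023  0.0341] F [-1.  -0.5  0.2] w 0.149 q [ 0.572  0.646 -0.432  1.885  0.406  0.697  0.707]
[[ 0.693  0.001 -0.721]
 [ 0.721 -0.002  0.693]
 [-0.001 -1.    -0.002]]
```

Call:
move_arm(
  series=[
    {"x": 0,"y": -0.7,"z": 0,"rx": 0,"ry": 0,"rz": 0},
    {"x": 0,"y": -1.5,"z": 0,"rx": 0,"ry": 0,"rz": 0},
    {"x": 0,"y": -2.2,"z": 0,"rx": 0,"ry": 0,"rz": 0},
    {"x": 0,"y": -2.5,"z": 0,"rx": 0,"ry": 0,"rz": 0},
    {"x": 0,"y": -2.5,"z": 0,"rx": 0,"ry": 0,"rz": 0},
    {"x": 0,"y": -2.5,"z": 0,"rx": 0,"ry": 0,"rz": 0},
    {"x": 0,"y": -2.2,"z": 0,"rx": 0,"ry": 0,"rz": 0},
    {"x": 0,"y": -1.5,"z": 0,"rx": 0,"ry": 0,"rz": 0},
    {"x": 0,"y": -0.7,"z": 0,"rx": 0,"ry": 0,"rz": 0},
  ],
)

```text
clock: 5.25
position: [0.5318, -0.2013, 0.2083]
ee_rot: [-1.48, -0.632, 0.63]
force: [-0.4, -0.1, -2.0]
width: 0.15
```

```bash
python3 - <<'E'
from pl import *
st()
path([.369,.149,.20],rot(np.radians(30-90)),18)
cv2.imwrite('pics/t3.png',cv2.resize(arm.get_image('top')[120:270,240:400],None,fx=4,fy=4))
E
```

```text
t 5.25 p [ 0.5318 -0.2013  0.2083] F [-0.4 -0.1 -2. ] w 0.15 q [ 0.653  0.434 -0.533  1.731  0.252  1.042  0.841]
[[ 0.691  0.002 -0.722]
 [ 0.722 -0.002  0.691]
 [-0.    -1.    -0.003]]
[0.78, 0.04, 2.0] [0.0, 0.103, 0.0]
[0.57, 0.04, 2.07] [0.0, 0.103, 0.0]
[0.36, 0.04, 2.12] [0.0, 0.103, 0.0]
[0.14, 0.04, 2.14] [0.0, 0.103, 0.0]
[-0.09, 0.04, 2.14] [0.0, 0.103, 0.0]
[-0.31, 0.04, 2.12] [0.0, 0.103, 0.0]
[-0.52, 0.04, 2.08] [0.0, 0.103, 0.0]
[-0.73, 0.04, 2.02] [0.0, 0.103, 0.0]
[-0.94, 0.04, 1.93] [0.0, 0.103, 0.0]
[-1.13, 0.04, 1.82] [0.0, 0.103, 0.0]
[-1.31, 0.04, 1.7] [0.0, 0.103, 0.0]
[-1.48, 0.04, 1.55] [0.0, 0.103, 0.0]
[-1.63, 0.04, 1.39] [0.0, 0.103, 0.0]
[-1.77, 0.04, 1.22] [0.0, 0.103, 0.0]
[-1.88, 0.04, 1.03] [0.0, 0.103, 0.0]
[-1.98, 0.04, 0.83] [0.0, 0.103, 0.0]
[-2.05, 0.05, 0.62] [0.0, 0.103, 0.0]
[-2.11, 0.05, 0.41] [0.0, 0.103, 0.0]
```

View pics/t3.png

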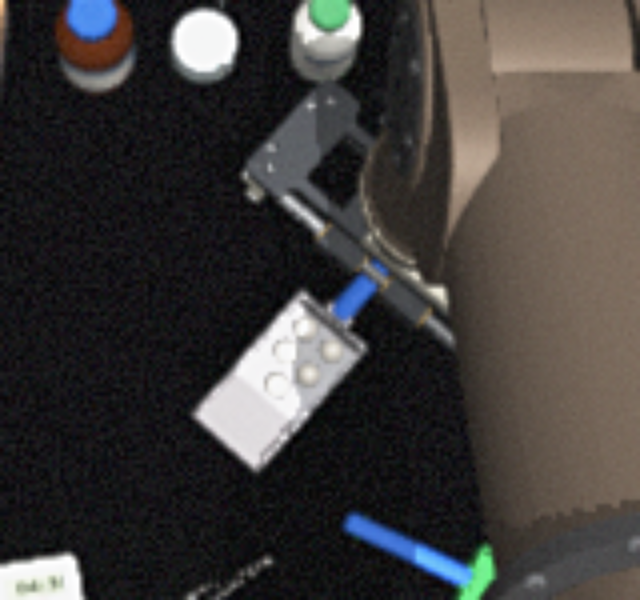

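The scoop is lifted level with all five balls in the tray. Next I swing it toward the mill.

Call:
move_arm(
  series=[
    {"x": 0.3,"y": 0,"z": 0.9,"rx": 0,"ry": 0.04,"rz": 0},
    {"x": 0.6,"y": 0,"z": 1.6,"rx": 0,"ry": 0.08,"rz": 0},
    {"x": 0.4,"y": 0,"z": 2.1,"rx": 0,"ry": 0.1,"rz": 0},
    {"x": 0.3,"y": 0,"z": 2.1,"rx": 0,"ry": 0.1,"rz": 0},
    {"x": 0,"y": 0,"z": 2.1,"rx": 0,"ry": 0.1,"rz": 0},
    {"x": -0.2,"y": 0,"z": 2.1,"rx": 0,"ry": 0.1,"rz": 0},
    {"x": -0.4,"y": 0,"z": 2.1,"rx": 0,"ry": 0.1,"rz": 0},
    {"x": -0.6,"y": 0,"z": 2.0,"rx": 0,"ry": 0.1,"rz": 0},
    {"x": -0.8,"y": 0,"z": 2.0,"rx": 0,"ry": 0.1,"rz": 0},
    {"x": -1.0,"y": 0,"z": 1.9,"rx": 0,"ry": 0.1,"rz": 0},
    {"x": -1.2,"y": 0,"z": 1.8,"rx": 0,"ry": 0.1,"rz": 0},
    {"x": -1.3,"y": 0,"z": 1.7,"rx": 0,"ry": 0.1,"rz": 0},
  ],
)

```text
clock: 6.8
position: [0.4182, 0.0192, 0.201]
ee_rot: [-1.556, 0.286, -0.266]
force: [0.5, 0.7, -2.5]
width: 0.143
```

```bash
python3 - <<'E'
from pl import *
st()
path([.369,.149,.20],rot(np.radians(30-90)),8)
E
```

```text
t 6.8 p [0.4182 0.0192 0.201 ] F [ 0.5  0.7 -2.5] w 0.143 q [ 0.215  0.194 -0.442  2.067  0.101  0.914 -0.634]
[[ 0.939 -0.013  0.344]
 [-0.344 -0.     0.939]
 [-0.012 -1.    -0.005]]
[-1.14, 0.02, 1.31] [0.001, 0.087, -0.001]
[-1.25, 0.02, 1.21] [0.001, 0.087, -0.001]
[-1.35, 0.02, 1.1] [0.001, 0.087, -0.001]
[-1.44, 0.02, 0.97] [0.001, 0.087, -0.001]
[-1.51, 0.02, 0.85] [0.001, 0.087, -0.001]
[-1.58, 0.02, 0.71] [0.001, 0.087, -0.001]
[-1.64, 0.02, 0.57] [0.001, 0.087, -0.001]
[-1.68, 0.01, 0.43] [0.001, 0.087, -0.001]
```

Call:
move_arm(
  series=[
    {"x": -1.1,"y": 0,"z": 1.3,"rx": 0,"ry": 0.085,"rz": 0},
    {"x": -1.25,"y": 0,"z": 1.2,"rx": 0,"ry": 0.085,"rz": 0},
    {"x": -1.35,"y": 0,"z": 1.1,"rx": 0,"ry": 0.085,"rz": 0},
    {"x": -1.45,"y": 0,"z": 1.0,"rx": 0,"ry": 0.085,"rz": 0},
    {"x": -1.5,"y": 0,"z": 0.85,"rx": 0,"ry": 0.085,"rz": 0},
    {"x": -1.4,"y": 0,"z": 0.6,"rx": 0,"ry": 0.07,"rz": 0},
    {"x": -1.0,"y": 0,"z": 0.4,"rx": 0,"ry": 0.05,"rz": 0},
    {"x": -0.5,"y": 0,"z": 0.2,"rx": 0,"ry": 0.03,"rz": 0},
  ],
)

```text
clock: 7.8
position: [0.37, 0.1333, 0.197]
ee_rot: [-1.458, 0.754, -0.72]
force: [-0.5, 0.6, -2.1]
width: 0.147
```

```bash
cat > sc.py <<'E'
from pl import *
from ov import *
# scoop model points in tool frame: scoop x=tool z, scoop z=-tool y, scoop y=tool x (z×x: y_s = z_s × x_s = (-y)×z = -x) 
OX,OZ=-.0034,.002   # TCP relative to handle centre, along scoop x and z
def s2w(P):
    s=arm.observe();R=Ro.from_rotvec(s['ee_rot']);P=np.array(P,float)
    T=np.c_[-P[:,1],-(P[:,2]-OZ),P[:,0]-OX];return R.apply(T)+np.array(s['position'])
def lip():return s2w([[.148,0,-.012]])[0]
def look(tag,box_t=(110,130,260,270),box_s=(120,120,270,260)):
    J=np.array([.5125,.232,.122]);l=lip();print('lip rel jar',np.round((l-J)*1000,1))
    S=[s2w(np.array(q)) for q in([[.148,-.024,-.012],[.148,.024,-.012]],[[.053,-.026,-.004],[.053,.026,-.004],[.113,.026,-.004]],[[.053,-.026,-.004],[.113,-.026,-.004]])]
    t=arm.get_image('top');s=arm.get_image('scene')
    draw('top',t,S,box_t,4,f'pics/{tag}t.png');draw('scene',s,S,box_s,4,f'pics/{tag}s.png')
E
python3 - <<'E'
from sc import *
st()
path([.369,.149,.166],rot(np.radians(30-90)),2)
look('r1')
E
```

```text
t 7.8 p [0.37   0.1333 0.197 ] F [-0.5  0.6 -2.1] w 0.147 q [-0.061  0.166 -0.461  2.114  0.082  0.903 -1.512]
[[ 0.587 -0.025  0.809]
 [-0.809 -0.004  0.587]
 [-0.012 -1.    -0.023]]
[-0.65, 1.55, 0.45] [0.012, 0.052, -0.005]
[-0.68, 1.55, 0.4] [0.012, 0.052, -0.005]
lip rel jar [-20.3  -9.8  57.6]
```

View pics/r1t.png

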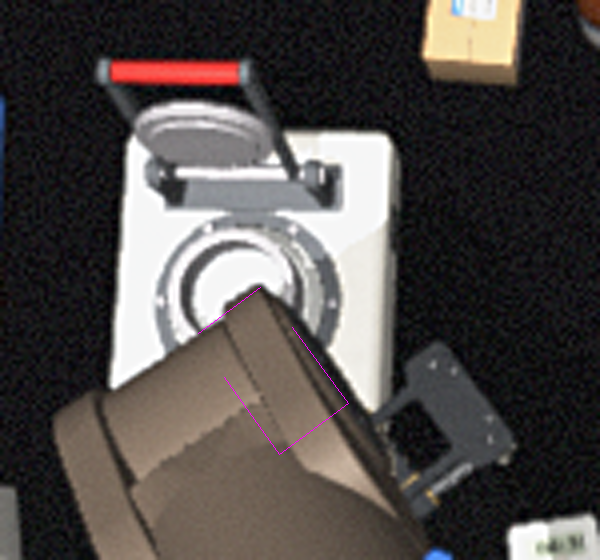

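View pics/r1s.png

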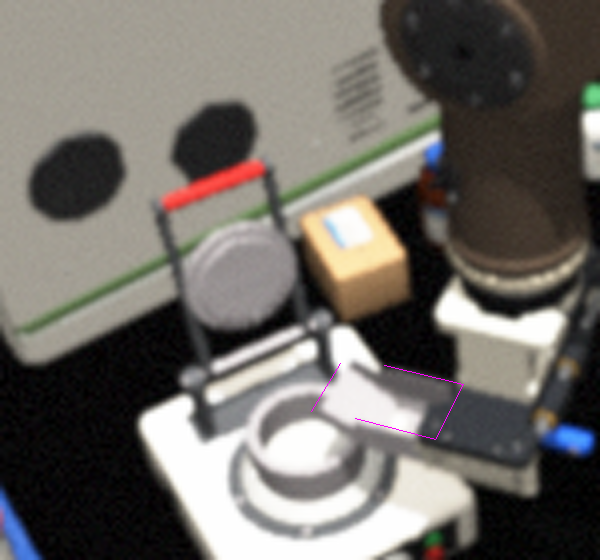

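Call:
move_arm(
  series=[
    {"x": -0.3,"y": 0.6,"z": 0.2,"rx": 0.01,"ry": 0.025,"rz": 0},
    {"x": -0.4,"y": 1.0,"z": 0.3,"rx": 0.01,"ry": 0.03,"rz": 0},
    {"x": -0.4,"y": 0.9,"z": 0.3,"rx": 0,"ry": 0.03,"rz": 0},
    {"x": -0.2,"y": 0.5,"z": 0.1,"rx": 0,"ry": 0.015,"rz": 0},
    {"x": 0,"y": 0,"z": 0,"rx": 0,"ry": 0,"rz": 0},
  ],
)

```text
clock: 8.52
position: [0.369, 0.1482, 0.1642]
ee_rot: [-1.411, 0.826, -0.806]
force: [-0.1, -0.1, -2.0]
width: 0.146
```

```bash
python3 - <<'E'
from sc import *
st()
look('r2',box_s=(150,170,250,260))
E
```

```text
t 8.53 p [0.369  0.1482 0.1642] F [-0.1 -0.1 -2. ] w 0.146 q [-0.111  0.211 -0.451  2.163  0.112  0.796 -1.681]
[[ 0.499 -0.01   0.866]
 [-0.866  0.008  0.499]
 [-0.012 -1.    -0.005]]
lip rel jar [-12.5  -8.1  27.5]
```

View pics/r2s.png

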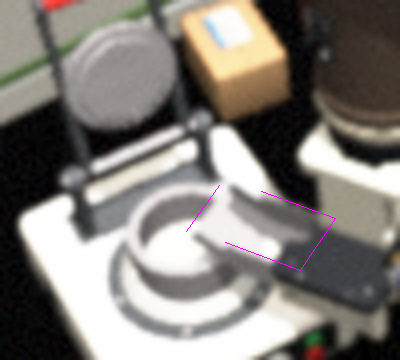

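View pics/r2t.png

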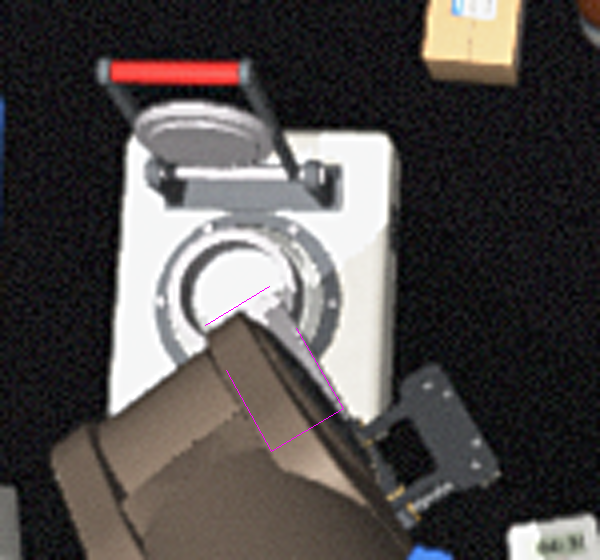

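```bash
python3 - <<'E'
from sc import *
t=arm.get_image('top');s=arm.get_image('scene')
S=[s2w(np.array(q)) for q in([[.148,-.026,-.012],[.148,.026,-.012]],[[.053,-.026,-.004],[.053,.026,-.004],[.113,.026,-.004],[.148,.026,-.004]],[[.053,-.026,-.004],[.113,-.026,-.004],[.148,-.026,-.004]],[[.053,-.026,-.032],[.113,-.026,-.032],[.148,-.026,-.012]])]
draw('top',t,S,(145,185,205,245),9,'pics/r3t.png');draw('scene',s,[],(180,200,240,255),9,'pics/r3s.png');draw('top',t,[],(145,185,205,245),9,'pics/r3t2.png')
cv2.imwrite('pics/r3.png',np.hstack([cv2.resize(cv2.imread('pics/'+f),(400,400)) for f in('r3t.png','r3t2.png')]))
print(w2px('scene',s2w([[.148,-.026,-.012],[.148,.026,-.012],[.148,-.026,-.004]]).mean(0)))
E
```

```text
[201.59588309 218.57480213]
```

View pics/r3.png

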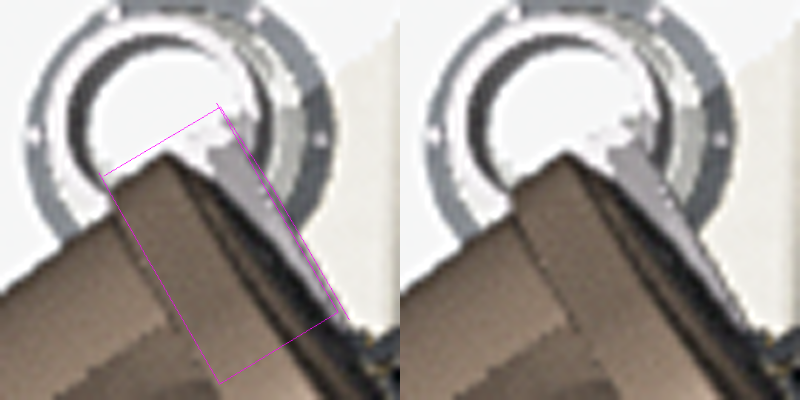

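View pics/r3s.png

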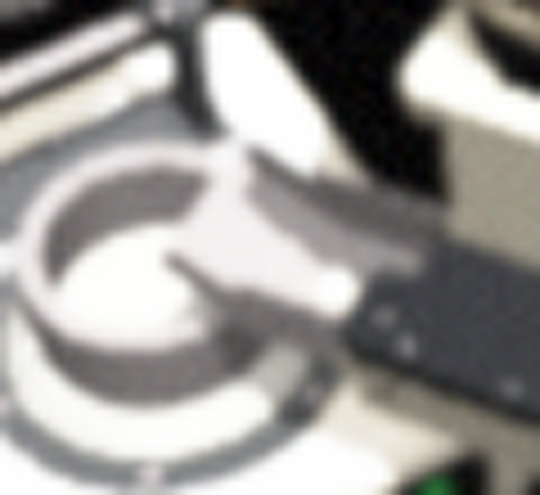

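The lip is over the mouth: the measured mid-point (201.7,223) is within about 1 px of the model. It is 15 mm short of the centre and 27 mm above the rim, and the scoop is level. Now I tip it slowly about the lip.

Call:
move_arm(
  series=[
    {"x": 0,"y": -0.45,"z": 0.04,"rx": -0.03,"ry": 0,"rz": 0},
    {"x": 0,"y": -0.75,"z": 0.07,"rx": -0.05,"ry": 0,"rz": 0},
    {"x": 0,"y": -0.75,"z": 0.07,"rx": -0.05,"ry": 0,"rz": 0},
    {"x": 0,"y": -0.75,"z": 0.07,"rx": -0.05,"ry": 0,"rz": 0},
    {"x": 0,"y": -0.75,"z": 0.07,"rx": -0.05,"ry": 0,"rz": 0},
    {"x": 0,"y": -0.75,"z": 0.07,"rx": -0.05,"ry": 0,"rz": 0},
    {"x": 0,"y": 0,"z": 0,"rx": 0,"ry": 0,"rz": 0},
  ],
)

```text
clock: 9.6
position: [0.3792, 0.1518, 0.209]
ee_rot: [-1.658, 0.968, -0.71]
force: [-0.5, -0.5, -2.7]
width: 0.148
```

```bash
python3 - <<'E'
from sc import *
st()
look('r4',box_s=(150,170,250,260))
E
```

```text
t 9.6 p [0.3792 0.1518 0.209 ] F [-0.5 -0.5 -2.7] w 0.148 q [-0.168  0.337 -0.431  1.894  0.113  1.229 -1.698]
[[ 0.498 -0.251  0.83 ]
 [-0.867 -0.132  0.48 ]
 [-0.011 -0.959 -0.283]]
lip rel jar [-11.2  -9.3  30.7]
```

View pics/r4s.png

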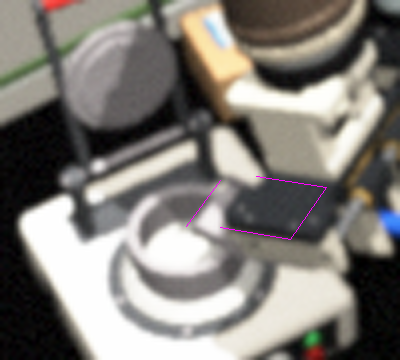

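Call:
move_arm(
  series=[
    {"x": 0,"y": -0.15,"z": 0.13,"rx": -0.03,"ry": 0,"rz": 0},
    {"x": 0,"y": -0.15,"z": 0.13,"rx": -0.03,"ry": 0,"rz": 0},
    {"x": 0,"y": -0.15,"z": 0.13,"rx": -0.03,"ry": 0,"rz": 0},
    {"x": 0,"y": -0.15,"z": 0.13,"rx": -0.03,"ry": 0,"rz": 0},
    {"x": 0,"y": -0.45,"z": 0.04,"rx": -0.03,"ry": 0,"rz": 0},
    {"x": 0,"y": -0.45,"z": 0.04,"rx": -0.03,"ry": 0,"rz": 0},
    {"x": 0,"y": -0.45,"z": 0.04,"rx": -0.03,"ry": 0,"rz": 0},
    {"x": 0,"y": -0.45,"z": 0.04,"rx": -0.03,"ry": 0,"rz": 0},
    {"x": 0,"y": -0.45,"z": 0.04,"rx": -0.03,"ry": 0,"rz": 0},
  ],
)

```text
clock: 10.82
position: [0.3958, 0.1608, 0.2318]
ee_rot: [-1.907, 1.111, -0.591]
force: [-0.5, -0.8, -3.2]
width: 0.145
```

```bash
python3 - <<'E'
from sc import *
st()
look('r5',box_s=(150,150,250,260))
E
```

```text
t 10.82 p [0.3958 0.1608 0.2318] F [-0.5 -0.8 -3.2] w 0.145 q [-0.239  0.521 -0.397  1.652  0.118  1.58  -1.726]
[[ 0.498 -0.476  0.725]
 [-0.867 -0.264  0.423]
 [-0.01  -0.839 -0.544]]
lip rel jar [-13.7 -10.9  15.6]
```

View pics/r5s.png

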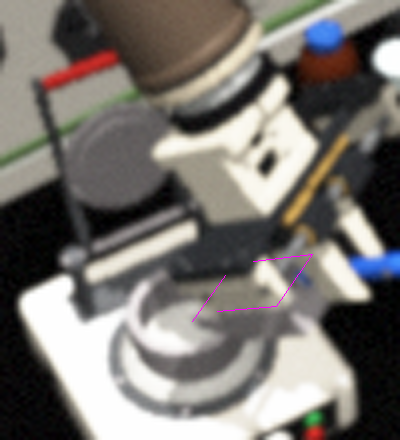

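View pics/r5t.png

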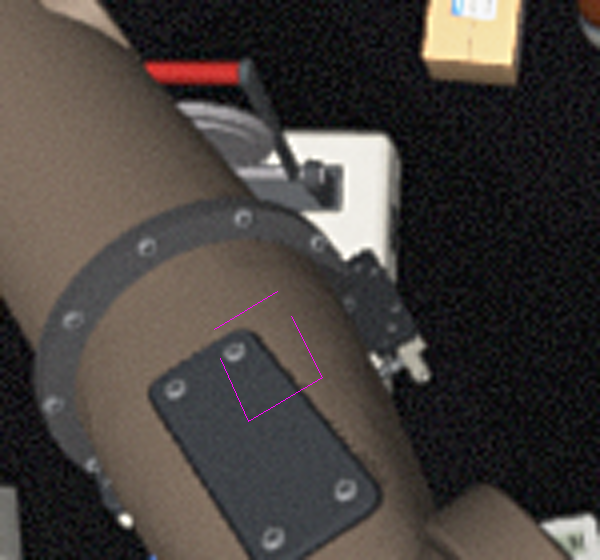

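Call:
move_arm(
  series=[
    {"x": 0,"y": -0.45,"z": 0.04,"rx": -0.03,"ry": 0,"rz": 0},
    {"x": 0,"y": -0.45,"z": 0.04,"rx": -0.03,"ry": 0,"rz": 0},
    {"x": 0,"y": -0.45,"z": 0.04,"rx": -0.03,"ry": 0,"rz": 0},
    {"x": 0,"y": -0.45,"z": 0.04,"rx": -0.03,"ry": 0,"rz": 0},
    {"x": 0,"y": -0.45,"z": 0.04,"rx": -0.03,"ry": 0,"rz": 0},
  ],
)

```text
clock: 11.55
position: [0.4095, 0.1686, 0.2483]
ee_rot: [-2.037, 1.185, -0.519]
force: [-0.4, -0.7, -1.5]
width: 0.15
```

```bash
python3 - <<'E'
from sc import *
st()
look('r6',box_s=(150,150,250,260))
E
```

```text
t 11.55 p [0.4095 0.1686 0.2483] F [-0.4 -0.7 -1.5] w 0.15 q [-0.277  0.622 -0.376  1.512  0.112  1.771 -1.734]
[[ 0.498 -0.581  0.644]
 [-0.867 -0.325  0.378]
 [-0.01  -0.746 -0.665]]
lip rel jar [-13.7 -10.7  15.2]
```

View pics/r6s.png

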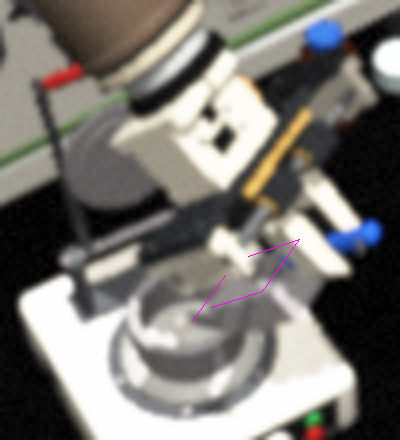

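Call:
move_arm(
  series=[
    {"x": 0,"y": -0.45,"z": 0.04,"rx": -0.03,"ry": 0,"rz": 0},
    {"x": 0,"y": -0.45,"z": 0.04,"rx": -0.03,"ry": 0,"rz": 0},
    {"x": 0,"y": -0.45,"z": 0.04,"rx": -0.03,"ry": 0,"rz": 0},
    {"x": 0,"y": -0.15,"z": 0.01,"rx": -0.01,"ry": 0,"rz": 0},
    {"x": 0,"y": 0,"z": 0,"rx": 0,"ry": 0,"rz": 0},
    {"x": 0,"y": 0,"z": 0,"rx": 0,"ry": 0,"rz": 0},
    {"x": 0,"y": 0,"z": 0,"rx": 0,"ry": 0,"rz": 0},
  ],
)

```text
clock: 12.52
position: [0.42, 0.1746, 0.2583]
ee_rot: [-2.125, 1.235, -0.465]
force: [0.0, -0.0, -2.1]
width: 0.15
```

```bash
python3 - <<'E'
from sc import *
st()
look('r7',box_s=(165,190,225,250));s=cv2.resize(cv2.imread('pics/r7s.png'),None,fx=2,fy=2);cv2.imwrite('pics/r7s.png',s)
E
```

```text
t 12.53 p [0.42   0.1746 0.2583] F [ 0.  -0.  -2.1] w 0.15 q [-0.301  0.693 -0.36   1.417  0.106  1.898 -1.738]
[[ 0.498 -0.645  0.58 ]
 [-0.867 -0.363  0.342]
 [-0.01  -0.673 -0.74 ]]
lip rel jar [-13.8 -10.7  14.9]
```

View pics/r7s.png

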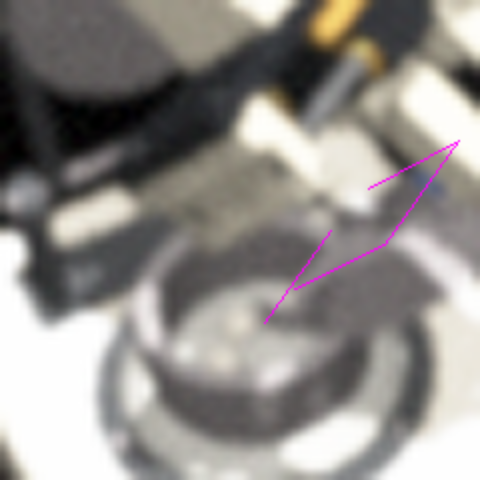

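Call:
move_arm(
  series=[
    {"x": 0,"y": 0.25,"z": 0,"rx": 0,"ry": 0,"rz": 0},
    {"x": 0,"y": -0.25,"z": 0,"rx": 0,"ry": 0,"rz": 0},
    {"x": 0,"y": 0.25,"z": 0,"rx": 0,"ry": 0,"rz": 0},
    {"x": 0,"y": -0.25,"z": 0,"rx": 0,"ry": 0,"rz": 0},
    {"x": 0,"y": -0.6,"z": -0.65,"rx": 0,"ry": 0,"rz": 0},
    {"x": 0,"y": -0.6,"z": -0.65,"rx": 0,"ry": 0,"rz": 0},
    {"x": 0,"y": 0.75,"z": -0.07,"rx": 0.05,"ry": 0,"rz": 0},
    {"x": 0,"y": 1.5,"z": -0.14,"rx": 0.1,"ry": 0,"rz": 0},
    {"x": 0,"y": 1.5,"z": -0.14,"rx": 0.1,"ry": 0,"rz": 0},
    {"x": 0,"y": 1.5,"z": -0.14,"rx": 0.1,"ry": 0,"rz": 0},
  ],
)

```text
clock: 13.88
position: [0.3882, 0.1572, 0.2411]
ee_rot: [-1.817, 1.059, -0.636]
force: [0.3, -1.0, -0.4]
width: 0.147
```

```bash
python3 - <<'E'
from sc import *
st()
look('r8',box_s=(150,170,250,260));s=cv2.resize(cv2.imread('pics/r8s.png'),None,fx=1.5,fy=1.5);cv2.imwrite('pics/r8s.png',s)
E
```

```text
t 13.88 p [0.3882 0.1572 0.2411] F [ 0.3 -1.  -0.4] w 0.147 q [-0.215  0.434 -0.408  1.721  0.11   1.492 -1.71 ]
[[ 0.499 -0.398  0.77 ]
 [-0.867 -0.218  0.449]
 [-0.011 -0.891 -0.454]]
lip rel jar [-13.2 -10.   38. ]
```

View pics/r8s.png

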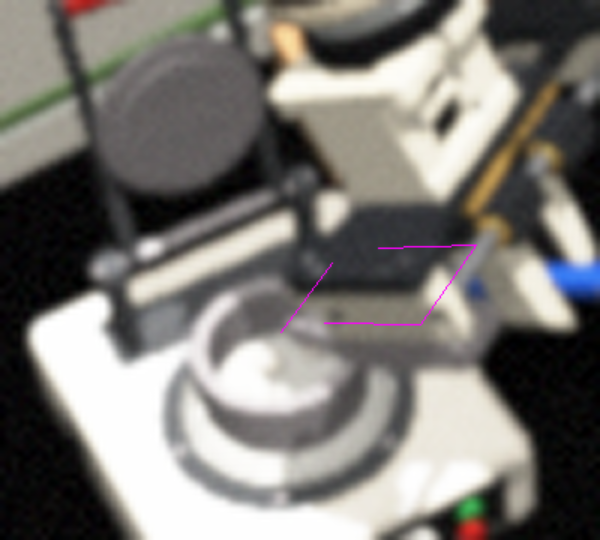

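Call:
move_arm(
  series=[
    {"x": 0,"y": 1.5,"z": -0.14,"rx": 0.1,"ry": 0,"rz": 0},
    {"x": 0,"y": 1.5,"z": -0.14,"rx": 0.1,"ry": 0,"rz": 0},
    {"x": 0,"y": 1.4,"z": -0.14,"rx": 0.1,"ry": 0,"rz": 0},
    {"x": 0,"y": 1.2,"z": -0.1,"rx": 0.1,"ry": 0,"rz": 0},
    {"x": 0,"y": 0,"z": 0,"rx": 0.04,"ry": 0,"rz": 0},
  ],
)

```text
clock: 14.6
position: [0.3683, 0.1464, 0.1922]
ee_rot: [-1.43, 0.837, -0.801]
force: [0.3, 0.1, -0.7]
width: 0.142
```

```bash
python3 - <<'E'
from sc import *
st()
look('r9',box_s=(150,170,250,260));s=cv2.resize(cv2.imread('pics/r9s.png'),None,fx=1.5,fy=1.5);cv2.imwrite('pics/r9s.png',s)
E
```

```text
t 14.6 p [0.3683 0.1464 0.1922] F [ 0.3  0.1 -0.7] w 0.142 q [-0.104  0.179 -0.451  2.114  0.085  0.895 -1.653]
[[ 0.498 -0.028  0.867]
 [-0.867 -0.004  0.498]
 [-0.01  -1.    -0.027]]
lip rel jar [-13.4 -10.2  52.2]
```

View pics/r9s.png

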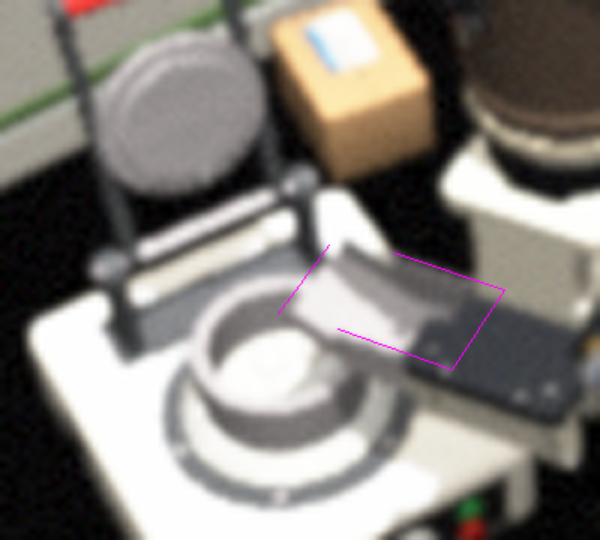

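View pics/r9t.png

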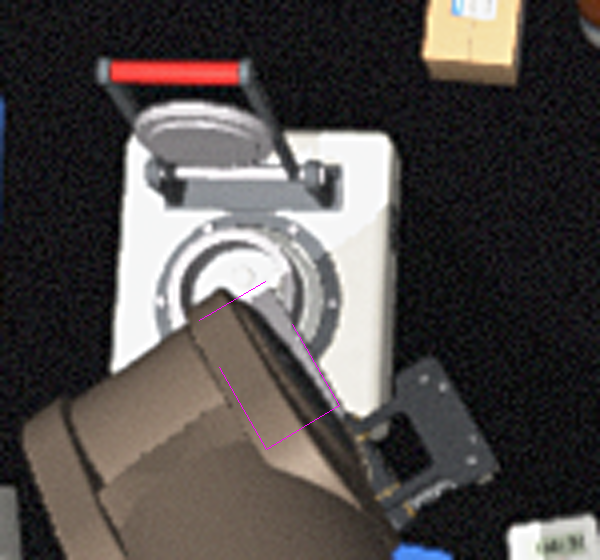

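```bash
python3 - <<'E'
from sc import *
path([.45,0.0,.17],rot(np.radians(-90)),7)
E
```

```text
[2.4, 0.3, -0.03] [0.004, 0.075, -0.0]
[2.39, 0.3, 0.15] [0.004, 0.075, -0.0]
[2.38, 0.3, 0.32] [0.004, 0.075, -0.0]
[2.34, 0.31, 0.5] [0.004, 0.075, -0.0]
[2.3, 0.31, 0.67] [0.004, 0.075, -0.0]
[2.24, 0.31, 0.84] [0.004, 0.075, -0.0]
[2.18, 0.32, 1.0] [0.004, 0.075, -0.0]
```

Call:
move_arm(
  series=[
    {"x": 2.4,"y": 0,"z": 0,"rx": 0.004,"ry": 0.075,"rz": 0},
    {"x": 2.4,"y": 0,"z": 0.15,"rx": 0.004,"ry": 0.075,"rz": 0},
    {"x": 2.4,"y": 0.3,"z": 0.3,"rx": 0.004,"ry": 0.075,"rz": 0},
    {"x": 2.3,"y": 0.5,"z": 0.5,"rx": 0.004,"ry": 0.075,"rz": 0},
    {"x": 2.3,"y": 0.5,"z": 0.7,"rx": 0.004,"ry": 0.075,"rz": 0},
    {"x": 2.2,"y": 0.5,"z": 0.8,"rx": 0.004,"ry": 0.075,"rz": 0},
    {"x": 2.2,"y": 0.5,"z": 1.0,"rx": 0.004,"ry": 0.075,"rz": 0},
  ],
)

```text
clock: 15.58
position: [0.4544, -0.0095, 0.1671]
ee_rot: [-1.193, 1.24, -1.234]
force: [-0.2, 0.9, -2.0]
width: 0.15
```

```bash
python3 - <<'E'
from sc import *
st()
path([.46,0.0,.09],rot(np.radians(-90)),3)
look('r10',box_s=(180,130,330,270),box_t=(130,140,280,270))
cv2.imwrite('pics/j.png',cv2.resize(arm.get_image('top')[180:235,140:200],None,fx=9,fy=9,interpolation=cv2.INTER_CUBIC))
E
```

```text
t 15.57 p [ 0.4544 -0.0095  0.1671] F [-0.2  0.9 -2. ] w 0.15 q [ 0.095  0.27  -0.23   2.055  0.079  0.829 -1.788]
[[-0.037 -0.003  0.999]
 [-0.999  0.002 -0.037]
 [-0.002 -1.    -0.003]]
[-0.32, 2.57, 0.18] [0.001, -0.012, -0.001]
[-0.32, 2.57, 0.18] [0.001, -0.012, -0.001]
[-0.32, 2.57, 0.18] [0.001, -0.012, -0.001]
lip rel jar [  93.2 -247.    30.6]
```

View pics/j.png

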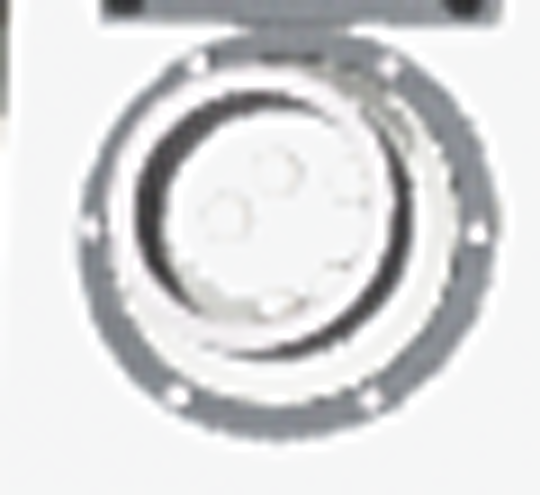

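View pics/r10s.png

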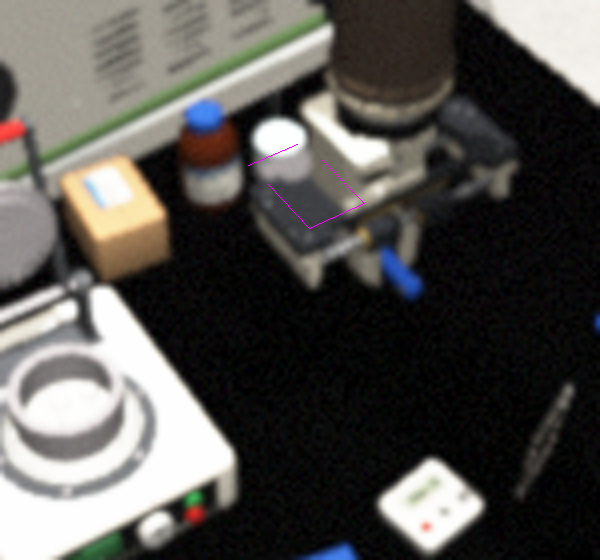

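View pics/r10t.png

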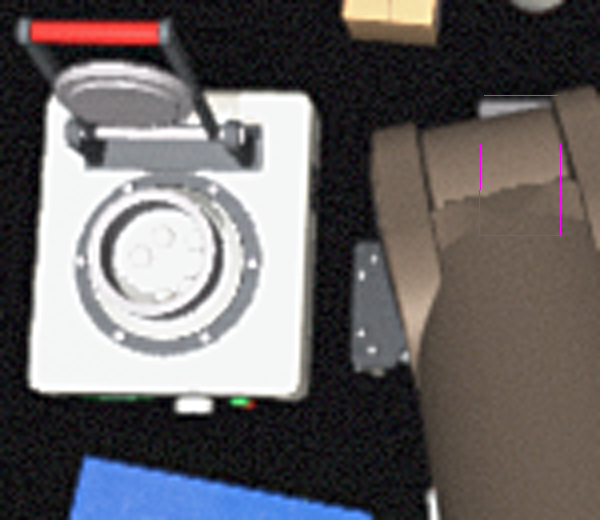

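```bash
python3 - <<'E'
from h import *
g=cv2.cvtColor(arm.get_image('top'),cv2.COLOR_BGR2GRAY)[180:235,140:200]
g=np.clip((g.astype(float)-200)/(255-200),0,1)**2*255
cv2.imwrite('pics/j2.png',cv2.resize(g.astype(np.uint8),None,fx=9,fy=9,interpolation=cv2.INTER_CUBIC))
E
```

```text
(no output)
```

View pics/j2.png

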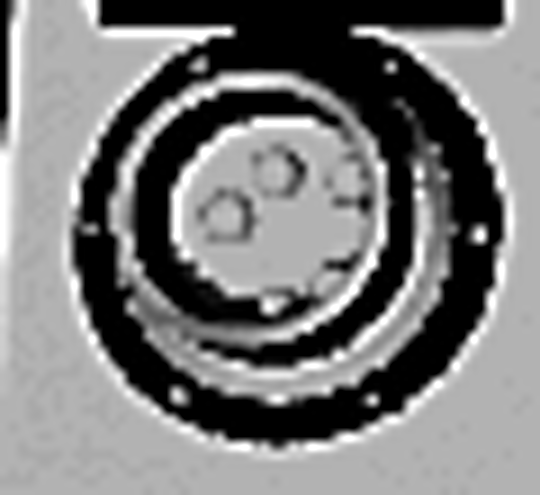

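All five balls show in the jar, at (228,213), (278,170), (348,185), (328,280) and (273,300) in this crop. Next I set the scoop down.

Call:
move_arm(
  series=[
    {"x": -0.5,"y": 2.5,"z": 0.3,"rx": 0,"ry": -0.02,"rz": 0},
    {"x": -0.4,"y": 3.0,"z": 0.2,"rx": 0,"ry": -0.01,"rz": 0},
    {"x": 0,"y": 3.0,"z": 0,"rx": 0,"ry": 0,"rz": 0},
    {"x": 0,"y": 2.2,"z": 0,"rx": 0,"ry": 0,"rz": 0},
    {"x": 0,"y": 1.0,"z": 0,"rx": 0,"ry": 0,"rz": 0},
    {"x": 0,"y": 0,"z": 0,"rx": 0,"ry": 0,"rz": 0},
  ],
)

```text
clock: 16.52
position: [0.4603, 0.0055, 0.0488]
ee_rot: [-1.207, 1.209, -1.203]
force: [-0.1, 0.1, -1.4]
width: 0.144
```

```bash
python3 - <<'E'
from sc import *
st()
look('r11',box_s=(200,130,330,270),box_t=(200,120,330,250))
E
```

```text
t 16.52 p [0.4603 0.0055 0.0488] F [-0.1  0.1 -1.4] w 0.144 q [ 0.032  0.467 -0.202  2.155  0.169  0.532 -1.861]
[[ 0.004  0.     1.   ]
 [-1.     0.005  0.004]
 [-0.005 -1.     0.   ]]
lip rel jar [  99.2 -225.8  -87.2]
```

View pics/r11s.png

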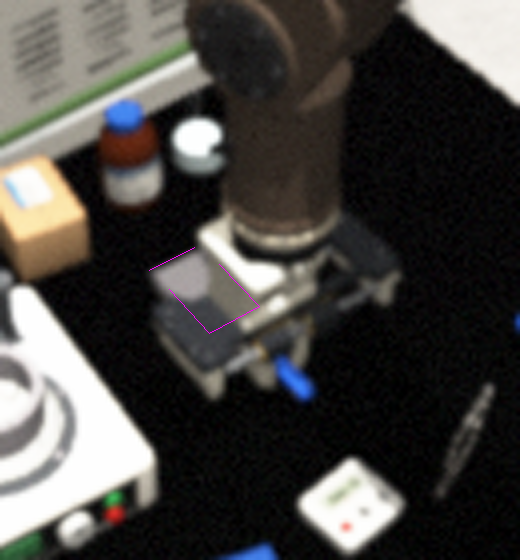

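Call:
move_arm(
  series=[
    {"x": 0,"y": 0.7,"z": 0,"rx": 0,"ry": 0,"rz": 0},
    {"x": 0,"y": 0.5,"z": 0,"rx": 0,"ry": 0,"rz": 0},
    {"x": 0,"y": 0.2,"z": 0,"rx": 0,"ry": 0,"rz": 0},
    {"x": 0,"y": 0,"z": 0,"rx": 0,"ry": 0,"rz": 0},
  ],
)

```text
clock: 17.12
position: [0.4622, 0.0054, 0.0362]
ee_rot: [-1.203, 1.206, -1.205]
force: [-0.1, -0.3, -0.9]
width: 0.15
```

```bash
python3 - <<'E'
from sc import *
st()
E
```

```text
t 17.12 p [0.4622 0.0054 0.0362] F [-0.1 -0.3 -0.9] w 0.15 q [ 0.024  0.491 -0.192  2.163  0.18   0.496 -1.872]
[[ 0.003  0.005  1.   ]
 [-1.     0.005  0.003]
 [-0.005 -1.     0.005]]
```

Call:
move_arm(
  series=[
    {"x": 0,"y": 0.2,"z": 0,"rx": 0,"ry": 0,"rz": 0},
    {"x": 0,"y": 0.1,"z": 0,"rx": 0,"ry": 0,"rz": 0},
    {"x": 0,"y": 0,"z": 0,"rx": 0,"ry": 0,"rz": 0},
  ],
)

```text
clock: 17.5
position: [0.462, 0.0055, 0.0334]
ee_rot: [-1.203, 1.206, -1.205]
force: [-1.6, -0.5, 3.5]
width: 0.144
```

```bash
python3 - <<'E'
from sc import *
st()
E
```

```text
t 17.5 p [0.462  0.0055 0.0334] F [-1.6 -0.5  3.5] w 0.144 q [ 0.022  0.496 -0.19   2.165  0.183  0.489 -1.874]
[[ 0.003  0.005  1.   ]
 [-1.     0.005  0.003]
 [-0.005 -1.     0.005]]
```

Contact is confirmed: the force turned to +3.5 N at z = 33 mm. Now release.

Call:
move_arm(
  series=[
    {"x": 0,"y": 0,"z": 0,"rx": 0,"ry": 0,"rz": 0},
    {"x": 0,"y": 0,"z": 0,"rx": 0,"ry": 0,"rz": 0},
    {"x": 0,"y": 0,"z": 0,"rx": 0,"ry": 0,"rz": 0},
    {"x": 0,"y": 0,"z": 0,"rx": 0,"ry": 0,"rz": 0},
    {"x": 0,"y": 0,"z": 0,"rx": 0,"ry": 0,"rz": 0},
    {"x": 0,"y": 0,"z": 0,"rx": 0,"ry": 0,"rz": 0},
  ],
  jaw=5,
)

```text
clock: 18.25
position: [0.4629, 0.0055, 0.0336]
ee_rot: [-1.202, 1.205, -1.206]
force: [0.8, 0.2, 0.3]
width: 0.545
```

Call:
move_arm(
  series=[
    {"x": 0,"y": -1.5,"z": 0,"rx": 0,"ry": 0,"rz": 0},
    {"x": 0,"y": -3,"z": 0,"rx": 0,"ry": 0,"rz": 0},
    {"x": 0,"y": -4,"z": 0,"rx": 0,"ry": 0,"rz": 0},
    {"x": 0,"y": -5,"z": 0,"rx": 0,"ry": 0,"rz": 0},
    {"x": 0,"y": -5,"z": 0,"rx": 0,"ry": 0,"rz": 0},
    {"x": 0,"y": -5,"z": 0,"rx": 0,"ry": 0,"rz": 0},
    {"x": 0,"y": -5,"z": 0,"rx": 0,"ry": 0,"rz": 0},
    {"x": 0,"y": -4,"z": 0,"rx": 0,"ry": 0,"rz": 0},
  ],
)

```text
clock: 19.25
position: [0.4568, 0.0042, 0.3739]
ee_rot: [-1.204, 1.205, -1.203]
force: [1.2, -0.6, -0.0]
width: 0.545
```

```bash
python3 - <<'E'
from sc import *
st()
cv2.imwrite('pics/u_s.png',arm.get_image('scene'));cv2.imwrite('pics/u_t.png',arm.get_image('top'))
E
```

```text
t 19.25 p [0.4568 0.0042 0.3739] F [ 1.2 -0.6 -0. ] w 0.545 q [ 0.113  0.083 -0.254  1.732  0.016  1.324 -1.71 ]
[[ 0.005  0.005  1.   ]
 [-1.     0.006  0.005]
 [-0.006 -1.     0.005]]
```

View pics/u_s.png

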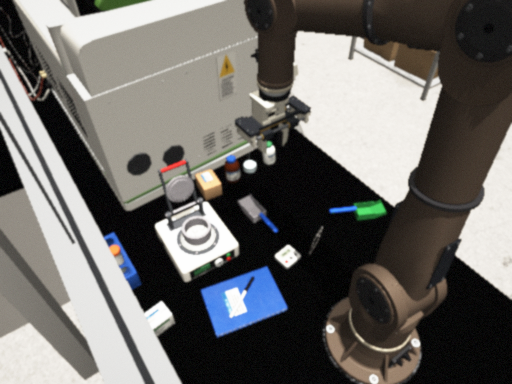

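View pics/u_t.png

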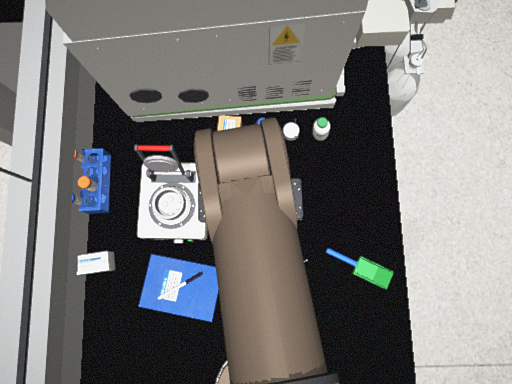

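The scoop stands empty and upright at scene (250,207). Next I close the fingers and go behind the red bar.

```bash
python3 - <<'E'
from sc import *
path([.648,.228,.37],rot(np.radians(-92.6)),9)
b1=tri({'top':(137.6,147.8),'scene':(161.3,170)});print(b1)
E
```

```text
[-2.47, 0.11, 2.12] [-0.001, 0.006, -0.001]
[-2.48, 0.1, 2.1] [-0.001, 0.006, -0.001]
[-2.5, 0.1, 2.09] [-0.001, 0.006, -0.001]
[-2.51, 0.1, 2.07] [-0.001, 0.006, -0.001]
[-2.52, 0.09, 2.06] [-0.001, 0.006, -0.001]
[-2.53, 0.09, 2.05] [-0.001, 0.006, -0.001]
[-2.54, 0.08, 2.03] [-0.001, 0.006, -0.001]
[-2.55, 0.08, 2.02] [-0.001, 0.006, -0.001]
[-2.56, 0.07, 2.0] [-0.001, 0.006, -0.001]
[0.61588275 0.26584452 0.28934755]
```

Call:
move_arm(
  series=[
    {"x": -2.5,"y": 0,"z": 2.1,"rx": 0,"ry": 0.006,"rz": 0},
    {"x": -2.5,"y": 0,"z": 2.1,"rx": 0,"ry": 0.006,"rz": 0},
    {"x": -2.5,"y": 0,"z": 2.1,"rx": 0,"ry": 0.006,"rz": 0},
    {"x": -2.5,"y": 0,"z": 2.1,"rx": 0,"ry": 0.006,"rz": 0},
    {"x": -2.5,"y": 0,"z": 2.1,"rx": 0,"ry": 0.006,"rz": 0},
    {"x": -2.5,"y": 0,"z": 2.1,"rx": 0,"ry": 0.006,"rz": 0},
    {"x": -2.5,"y": 0,"z": 2.0,"rx": 0,"ry": 0.006,"rz": 0},
    {"x": -2.5,"y": 0,"z": 2.0,"rx": 0,"ry": 0.006,"rz": 0},
    {"x": -2.4,"y": 0,"z": 2.0,"rx": 0,"ry": 0.006,"rz": 0},
    {"x": 0,"y": 0,"z": 0,"rx": 0,"ry": 0,"rz": 0},
  ],
  jaw=0,
)

```text
clock: 20.6
position: [0.6479, 0.2297, 0.381]
ee_rot: [-1.177, 1.244, -1.246]
force: [-0.6, -0.3, -0.0]
width: 0.004
```

```bash
python3 - <<'E'
from sc import *
st()
path([.648,.228,.30],rot(np.radians(-92.6)),3)
t=arm.get_image('top');s=arm.get_image('scene')
draw('top',t,[],(110,110,260,260),4,'pics/v_t.png');draw('scene',s,[],(100,80,250,230),4,'pics/v_s.png')
E
```

```text
t 20.6 p [0.6479 0.2297 0.381 ] F [-0.6 -0.3 -0. ] w 0.004 q [-0.244  0.499 -0.307  1.155  0.144  1.5   -2.145]
[[-0.05   0.007  0.999]
 [-0.999  0.005 -0.05 ]
 [-0.005 -1.     0.006]]
[0.07, 2.7, -0.01] [-0.002, -0.002, -0.002]
[0.07, 2.7, -0.0] [-0.002, -0.002, -0.002]
[0.06, 2.7, 0.0] [-0.002, -0.002, -0.002]
```

View pics/v_s.png

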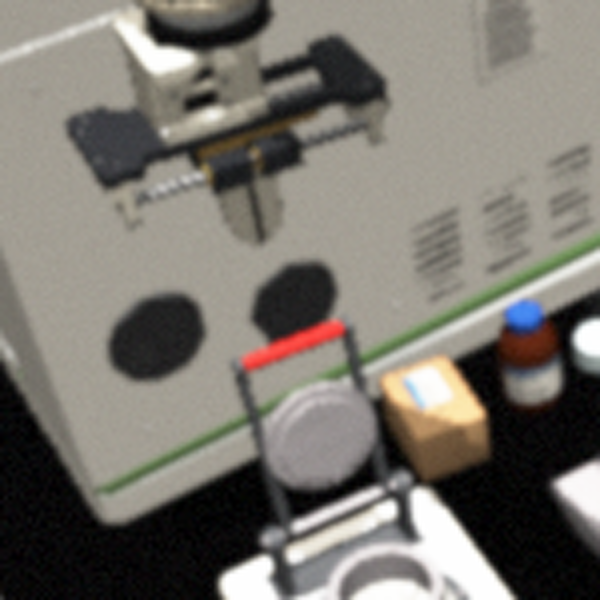

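View pics/v_t.png

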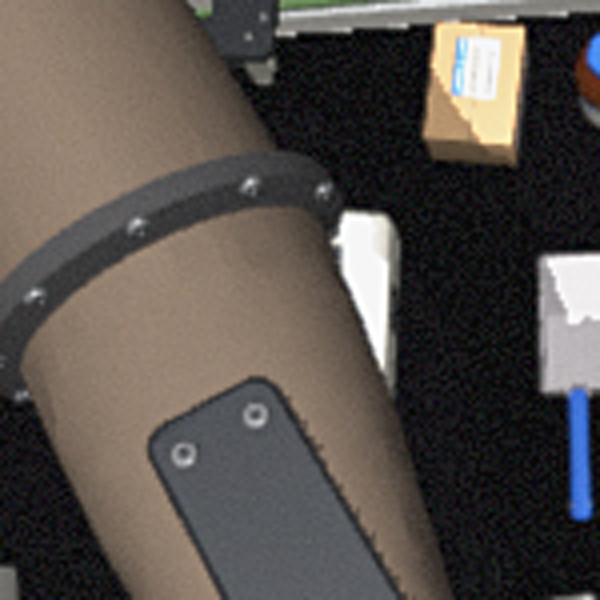

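Call:
move_arm(
  series=[
    {"x": 0.1,"y": 2.5,"z": 0,"rx": 0,"ry": 0,"rz": 0},
    {"x": 0.1,"y": 3.0,"z": 0,"rx": 0,"ry": 0,"rz": 0},
    {"x": 0,"y": 2.5,"z": 0,"rx": 0,"ry": 0,"rz": 0},
    {"x": 0,"y": 0.8,"z": 0,"rx": 0,"ry": 0,"rz": 0},
    {"x": 0,"y": 0,"z": 0,"rx": 0,"ry": 0,"rz": 0},
  ],
)

```text
clock: 21.32
position: [0.6464, 0.2203, 0.2959]
ee_rot: [-1.171, 1.244, -1.254]
force: [-0.3, 0.1, 0.1]
width: 0.006
```

```bash
python3 - <<'E'
from sc import *
st()
s=arm.get_image('scene')
draw('scene',s,[],(120,120,220,220),6,'pics/w_s.png')
E
```

```text
t 21.32 p [0.6464 0.2203 0.2959] F [-0.3  0.1  0.1] w 0.006 q [-0.221  0.517 -0.308  1.33   0.159  1.307 -2.158]
[[-0.057  0.012  0.998]
 [-0.998  0.003 -0.057]
 [-0.003 -1.     0.011]]
```

View pics/w_s.png

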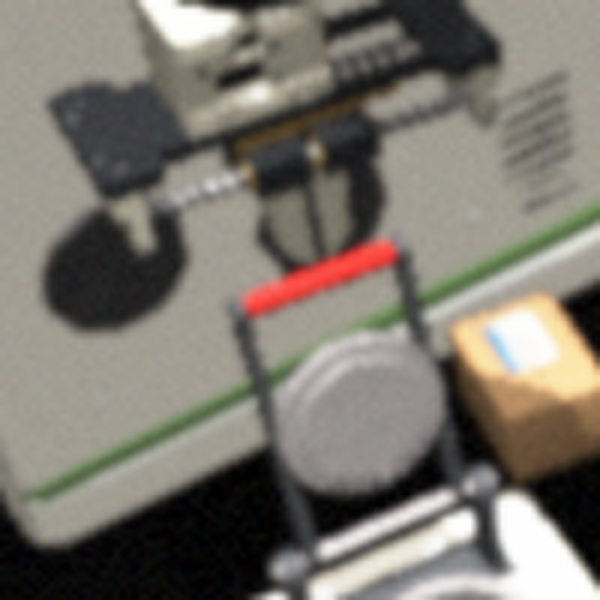

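Call:
move_arm(
  series=[
    {"x": -0.2,"y": 0.7,"z": 0,"rx": 0,"ry": 0,"rz": 0},
    {"x": -0.2,"y": 0,"z": -1.2,"rx": 0,"ry": 0,"rz": 0},
    {"x": 0,"y": 0,"z": -1.4,"rx": 0,"ry": 0,"rz": 0},
    {"x": 0,"y": 0,"z": -1.4,"rx": 0,"ry": 0,"rz": 0},
    {"x": 0,"y": 0,"z": -1.4,"rx": 0,"ry": 0,"rz": 0},
  ],
)

```text
clock: 22.0
position: [0.5915, 0.2281, 0.2913]
ee_rot: [-1.164, 1.24, -1.256]
force: [2.3, -0.7, -0.7]
width: 0.001
```

```bash
python3 - <<'E'
from sc import *
st()
s=arm.get_image('scene')
draw('scene',s,[],(120,120,220,220),6,'pics/w2.png')
E
```

```text
t 22.0 p [0.5915 0.2281 0.2913] F [ 2.3 -0.7 -0.7] w 0.001 q [-0.234  0.433 -0.327  1.478  0.149  1.236 -2.208]
[[-0.058  0.018  0.998]
 [-0.998  0.005 -0.058]
 [-0.006 -1.     0.018]]
```

View pics/w2.png

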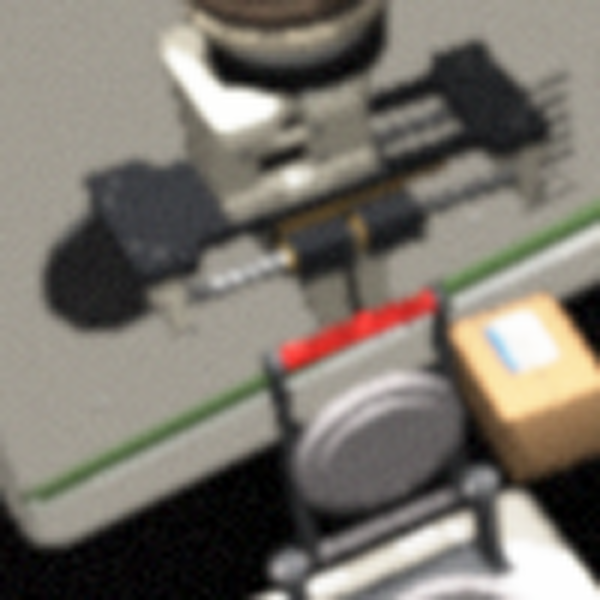

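Call:
move_arm(
  series=[
    {"x": 0,"y": 0.1,"z": -1.3,"rx": 0,"ry": 0,"rz": 0},
    {"x": 0,"y": 0.2,"z": -1.3,"rx": 0,"ry": 0,"rz": 0},
    {"x": 0,"y": 0.3,"z": -1.3,"rx": 0,"ry": 0,"rz": 0},
    {"x": 0,"y": 0.4,"z": -1.3,"rx": 0,"ry": 0,"rz": 0},
    {"x": 0,"y": 0.55,"z": -1.3,"rx": 0,"ry": 0,"rz": 0},
    {"x": 0,"y": 0.6,"z": -1.2,"rx": 0,"ry": 0,"rz": 0},
  ],
)

```text
clock: 22.8
position: [0.509, 0.2331, 0.2671]
ee_rot: [-1.164, 1.239, -1.256]
force: [4.5, 0.7, -3.9]
width: 0.007
```

```bash
python3 - <<'E'
from sc import *
st()
s=arm.get_image('scene')
draw('scene',s,[],(120,120,220,220),6,'pics/w3.png')
E
```

```text
t 22.8 p [0.509  0.2331 0.2671] F [ 4.5  0.7 -3.9] w 0.007 q [-0.256  0.33  -0.358  1.697  0.134  1.12  -2.28 ]
[[-0.057  0.019  0.998]
 [-0.998  0.005 -0.057]
 [-0.006 -1.     0.018]]
```

View pics/w3.png

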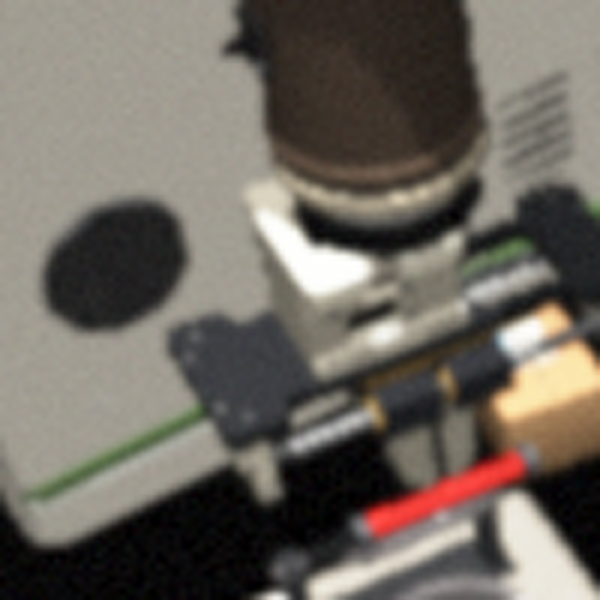

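Call:
move_arm(
  series=[
    {"x": 0,"y": 0,"z": 1.0,"rx": 0,"ry": 0,"rz": 0},
    {"x": 0,"y": -2.0,"z": 0.3,"rx": 0,"ry": 0,"rz": 0},
    {"x": 0,"y": -2.5,"z": 0,"rx": 0,"ry": 0,"rz": 0},
    {"x": 0,"y": 0,"z": 0,"rx": 0,"ry": 0,"rz": 0},
    {"x": -0.1,"y": 0,"z": -1.5,"rx": 0,"ry": 0,"rz": 0},
    {"x": 0,"y": 0,"z": -1.5,"rx": 0,"ry": 0,"rz": 0},
    {"x": 0,"y": 0,"z": 0,"rx": 0,"ry": 0,"rz": 0},
  ],
)

```text
clock: 23.72
position: [0.4876, 0.2352, 0.3102]
ee_rot: [-1.173, 1.243, -1.252]
force: [0.4, 0.2, 0.1]
width: 0.009
```

```bash
python3 - <<'E'
from sc import *
st()
s=arm.get_image('scene')
draw('scene',s,[],(120,120,240,240),5,'pics/w4.png')
E
```

```text
t 23.73 p [0.4876 0.2352 0.3102] F [0.4 0.2 0.1] w 0.009 q [-0.26   0.273 -0.37   1.665  0.108  1.213 -2.28 ]
[[-0.055  0.01   0.998]
 [-0.998  0.003 -0.055]
 [-0.004 -1.     0.01 ]]
```

View pics/w4.png

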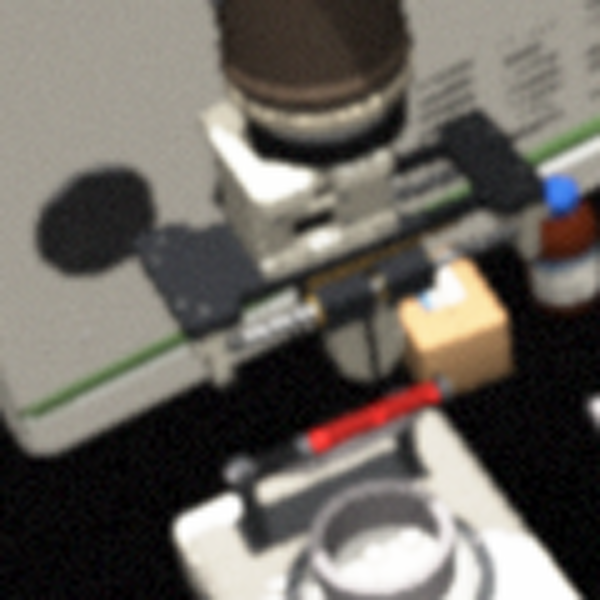

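```bash
cat > bar.py <<'E'
from ov import *
def barfit(u,v):
    ph=np.linspace(0,1.9,381);e=[np.linalg.norm(w2px('scene',mill_pts(.513,.233,-.045,p)[3].mean(0))-[u,v]) for p in ph]
    i=int(np.argmin(e));print('lid',ph[i],'err px',e[i],'bar',mill_pts(.513,.233,-.045,ph[i])[3].mean(0))
E
python3 - <<'E'
from bar import *
barfit(195,203)
E
```

```text
lid 0.835 err px 0.18934345328690483 bar [0.48833481 0.23411068 0.24741837]
```

Call:
move_arm(
  series=[
    {"x": 0,"y": 2.0,"z": 0,"rx": 0,"ry": 0,"rz": 0},
    {"x": 0,"y": 2.0,"z": -0.2,"rx": 0,"ry": 0,"rz": 0},
    {"x": 0,"y": 1.3,"z": -1.1,"rx": 0,"ry": 0,"rz": 0},
    {"x": 0,"y": 1.9,"z": -1.2,"rx": 0,"ry": 0,"rz": 0},
    {"x": 0,"y": 2.0,"z": -1.0,"rx": 0,"ry": 0,"rz": 0},
  ],
)

```text
clock: 24.4
position: [0.452, 0.2381, 0.2173]
ee_rot: [-1.173, 1.245, -1.251]
force: [0.7, -1.1, 0.2]
width: 0.005
```

```bash
python3 - <<'E'
from sc import *
st()
s=arm.get_image('scene')
draw('scene',s,[],(120,120,240,240),5,'pics/w5.png')
E
```

```text
t 24.4 p [0.452  0.2381 0.2173] F [ 0.7 -1.1  0.2] w 0.005 q [-0.288  0.304 -0.38   1.869  0.137  0.983 -2.353]
[[-0.055  0.01   0.998]
 [-0.998  0.004 -0.055]
 [-0.004 -1.     0.009]]
```

View pics/w5.png

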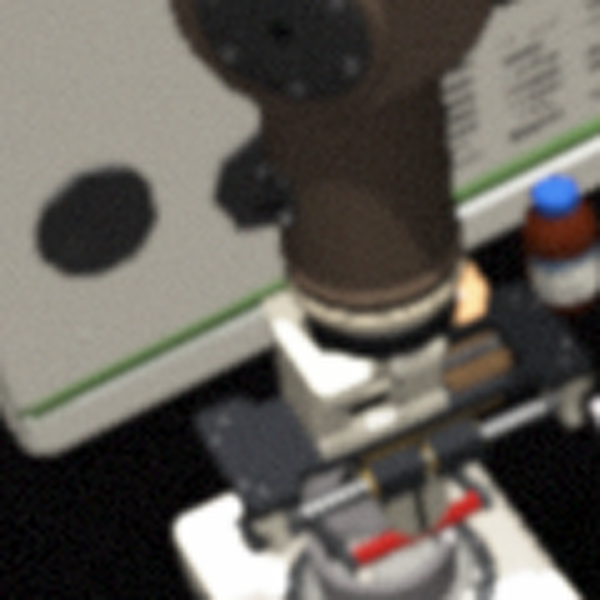

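```bash
python3 - <<'E'
from bar import *
barfit(203.8,225.2)
s=arm.get_image('scene');draw('scene',s,mill_pts(.513,.233,-.045,.4)[3:4],(180,200,240,245),10,'pics/w6.png')
E
```

```text
lid 0.39 err px 0.12755556263377266 bar [0.44955321 0.23585703 0.19216883]
```

View pics/w6.png

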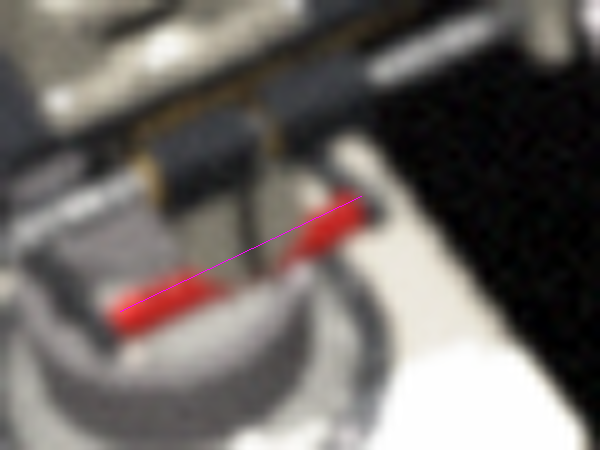

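Call:
move_arm(
  series=[
    {"x": 0,"y": 2.0,"z": -0.9,"rx": 0,"ry": 0,"rz": 0},
    {"x": 0,"y": 1.8,"z": -0.3,"rx": 0,"ry": 0,"rz": 0},
    {"x": 0,"y": 1.0,"z": -0.1,"rx": 0,"ry": 0,"rz": 0},
    {"x": 0,"y": 0.5,"z": 0,"rx": 0,"ry": 0,"rz": 0},
  ],
)

```text
clock: 25.0
position: [0.4417, 0.2389, 0.1644]
ee_rot: [-1.171, 1.244, -1.252]
force: [-1.0, 0.5, 1.1]
width: 0.006
```

```bash
python3 - <<'E'
from sc import *
st()
E
```

```text
t 25.0 p [0.4417 0.2389 0.1644] F [-1.   0.5  1.1] w 0.006 q [-0.311  0.352 -0.373  1.955  0.172  0.854 -2.401]
[[-0.056  0.011  0.998]
 [-0.998  0.004 -0.056]
 [-0.005 -1.     0.011]]
```

Call:
move_arm(
  series=[
    {"x": 0,"y": 0.3,"z": 0,"rx": 0,"ry": 0,"rz": 0},
    {"x": 0,"y": 0.25,"z": 0,"rx": 0,"ry": 0,"rz": 0},
    {"x": 0,"y": 0.1,"z": 0,"rx": 0,"ry": 0,"rz": 0},
  ],
)

```text
clock: 25.38
position: [0.4428, 0.2392, 0.1588]
ee_rot: [-1.17, 1.244, -1.253]
force: [-4.9, -1.7, 10.4]
width: 0.002
```

```bash
python3 - <<'E'
from sc import *
st()
E
```

```text
t 25.38 p [0.4428 0.2392 0.1588] F [-4.9 -1.7 10.4] w 0.002 q [-0.313  0.36  -0.371  1.96   0.178  0.84  -2.406]
[[-0.056  0.012  0.998]
 [-0.998  0.004 -0.056]
 [-0.005 -1.     0.012]]
```

Call:
move_arm(
  series=[
    {"x": 0,"y": 0.15,"z": 0,"rx": 0,"ry": 0,"rz": 0},
    {"x": 0,"y": 0.1,"z": 0,"rx": 0,"ry": 0,"rz": 0},
  ],
)

```text
clock: 25.62
position: [0.4428, 0.2392, 0.1586]
ee_rot: [-1.169, 1.243, -1.253]
force: [-5.0, -3.8, 14.8]
width: 0.005
```

Call:
move_arm(
  series=[
    {"x": 0,"y": -1.0,"z": 0,"rx": 0,"ry": 0,"rz": 0},
    {"x": 0,"y": -3.0,"z": 0,"rx": 0,"ry": 0,"rz": 0},
    {"x": 0,"y": -5.0,"z": 0,"rx": 0,"ry": 0,"rz": 0},
    {"x": 0,"y": -5.0,"z": 0,"rx": 0,"ry": 0,"rz": 0},
    {"x": 4.0,"y": -4.0,"z": 0,"rx": 0,"ry": 0,"rz": 0},
    {"x": 5.0,"y": -2.0,"z": 0,"rx": 0,"ry": 0,"rz": 0},
    {"x": 5.0,"y": 0,"z": 0,"rx": 0,"ry": 0,"rz": 0},
    {"x": 5.0,"y": 0,"z": 0,"rx": 0,"ry": 0,"rz": 0},
    {"x": 5.0,"y": 0,"z": 0,"rx": 0,"ry": 0,"rz": 0},
    {"x": 5.0,"y": 0,"z": 0,"rx": 0,"ry": 0,"rz": 0},
    {"x": 5.0,"y": 0,"z": 0,"rx": 0,"ry": 0,"rz": 0},
  ],
)

```text
clock: 27.0
position: [0.4232, -0.1072, 0.3702]
ee_rot: [-1.16, 1.228, -1.25]
force: [0.6, 0.2, 0.2]
width: 0.008
```

```bash
python3 - <<'E'
from sc import *
st()
L=mill_pts(.513,.233,-.045,0)[3:4]
S=scoop_pts(.4654,.0055,0)
t=arm.get_image('top');s=arm.get_image('scene')
draw('top',t,L,(125,130,275,260),4,'pics/z_t.png');draw('scene',s,L,(140,160,290,290),4,'pics/z_s.png');cv2.imwrite('pics/z_full.png',t)
E
```

```text
t 27.0 p [ 0.4232 -0.1072  0.3702] F [0.6 0.2 0.2] w 0.008 q [ 0.202  0.024 -0.068  1.803 -0.01   1.289 -1.482]
[[-0.047  0.027  0.999]
 [-0.999  0.008 -0.048]
 [-0.009 -1.     0.027]]
```

View pics/z_s.png

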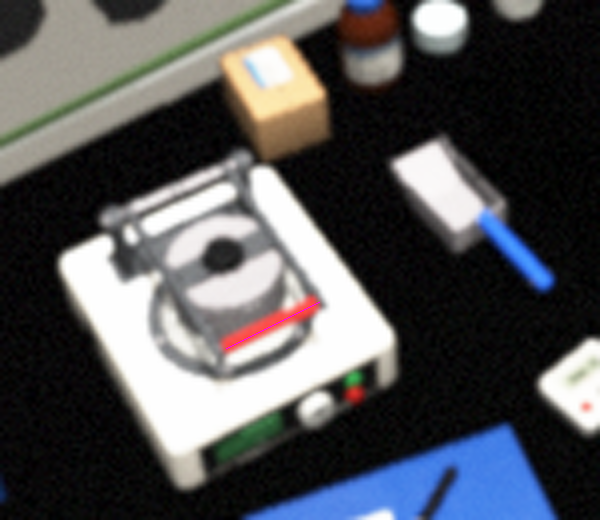

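View pics/z_t.png

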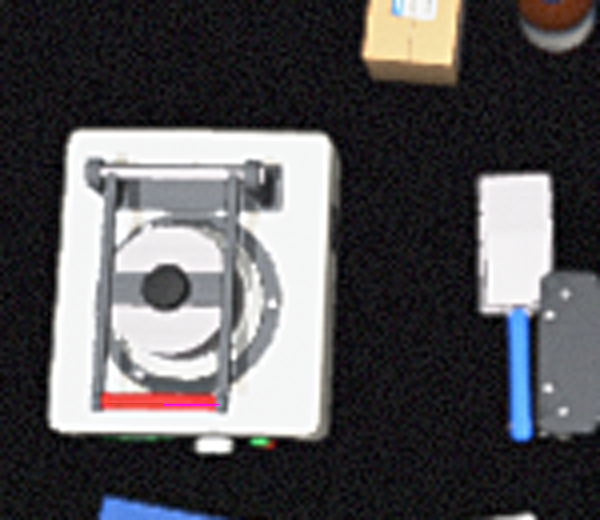

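```bash
python3 - <<'E'
from bar import *
s=arm.get_image('scene');h=cv2.cvtColor(s,cv2.COLOR_BGR2HSV);m=((h[...,1]>150)&((h[...,0]<8)|(h[...,0]>172))&(h[...,2]>120)).astype(np.uint8)
n,l,st_,c=cv2.connectedComponentsWithStats(m);i=1+np.argmax(st_[1:,4]);print(c[i],st_[i]);barfit(*c[i])
print(arm.sign_off())
E
```

```text
[207.13333333 240.66666667] [196 234  23  13  75]
lid 0.01 err px 0.6890114531375534 bar [0.43808357 0.23637352 0.13552997]
the job is handed in; nothing more can be done
None
```

The job is done and handed in at about 27 s of the 61 s allowed; the hand-in gives no verdict, so I'm going by my own checks.

I gripped the steel scoop by its blue handle and brought the lip to about 27 mm above the rim, 15 mm from the jar's centre, with the scoop still level. I then tipped it slowly to about 48°. The empty scoop now stands on the worktop to the right of the mill, and I swung the lid shut by its red bar with closed fingers.

**Last checks:**
- **Balls:** An enhanced view from above showed all five balls in the jar before I closed the lid.
- **Scoop:** It looks empty and flat on the worktop in both views. I did not measure its tilt.
- **Lid:** Pressing the bar at 15 N moved it no further, at the height expected for shut. The final picture puts the lid at about 0.01 rad, against the 0.04 allowed.
- **Bystanders:** The bottles and carton look unmoved in the pictures. I never picked out the clear beaker in any of them, and the arm's path stayed away from the back of the bench.
- **Arm:** It is clear of everything.

**Disagreements:** After pouring, the drawn scoop outline and its image differed by a few millimetres. The wrist force was too noisy to confirm the scoop was empty by weight, so I relied on the pictures for that.

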